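# Lock the depth nut of the coffee press stand

### The arm

A 7-joint arm with a two-finger parallel gripper is mounted at the origin on a cart in front of the work surface, level with it; the furniture and walls round the work are solid. World frame = base frame: x ahead of the robot, y to its left, z up, the work surface at z = 0. Lengths are in m, angles in rad, forces in N, time in s.
With the tool pointing down it reaches from about 0.4 to 0.85 m from the base axis. Payload 10.4 kg.
Tool frame: the origin (TCP) lies between the finger pads; the fingertips stand manip.finger_overhang ahead of it and the grasp point (between the pads) lies 11 mm behind it (manip.finger_overhang is the distance from the TCP to the fingertips, in m); x points along the fingers, z is the direction in which the jaws open and shut, and the axes are right-handed (so a half turn about x gives the same grasp; the last joint's range is limited). The gripper opens to 85 mm and grips with 20 to 120 N. Pads are 22 mm wide; open, the fingers measure 114 mm over their backs; the gripper's body (76 mm by 85 mm) begins 54 mm behind the grasp point. The pads swing forward as they close: fully open they stand 13 mm farther back than shut.
Start: joints at [-1.308, 0.332, -0.065, 1.46, 0.022, 1.35, -0.088], TCP at [0.176, 0.6, 0.239] pointing down, gripper open.
Joint ranges: [-2.6, 2.6], [-0.5, 2.12], [-1.47, 1.34], [0.16, 2.42], [-1.27, 4.41], [0.06, 2.06], [-2.6, 2.6]. Speed limits (rad/s): [2.22, 2.22, 2.79, 2.79, 3.14, 3.14, 3.14].

### API

Orientations are given as a unit quaternion [x, y, z, w].
In Python, from workcell import get_obs, camera, workorder, manip gives the robot as it stands. The module is installed in compiled form; this text tells all that it offers.
- The arm moves only by the tool play_rows, never from a script. Its argument "increments" is text: rows parted by semicolons, each of 4 numbers parted by spaces: the shift along the tool's x, y, z in m, then the turn about the tool's x in rad. A call has 1 to 20 rows; each row shifts and turns the pose as measured when the row begins, along the tool's axes as they then stand; what a row does not reach is not made up. A row lasts 1/10 s, in which the tool goes at most 50 mm and 8.59 degrees, less where a joint would pass 70% of its speed; a pose out of reach is approached as far as the arm can. A call is refused whole if a number of a shift passes 0.05 or a number of a turn 0.15, either way. A call with a gripper value outside its range is refused whole. "hand" is the gripper command: -1 is fully open, 1 is shut, values between are in proportion, set as the call begins (left out, the last holds). The fingers move at their own pace and stop on an object; "squeeze" is the grip in N (left out, the last holds). Time passes only in rows, so rows that do not move let the fingers close. It gives the time, the measured TCP pose, the force and the opening at its end, in the units of the state.
- get_obs(): the state, without advancing time (a new reading comes with each control period).
- camera(name): name is "scene" or "top"; returns a dict with "img" (400x640x3 uint8, blue, green, red), "fov_y" (degrees; the focal length in pixels is half the picture's height over the tangent of half this angle, whatever the lens; pixels are square), "cx", "cy" (the principal point, pixels), "R" (3x3) and "t" (3): a world point X has camera coordinates R X + t. Camera axes: x right, y down, z forward; pixel columns grow to the right and rows downward; lengths in m; the calibration is good to about 2 mm. A picture is of the moment at which its call begins. There is no depth.
- workorder.hand_in(): hands the job in, once; it reports no verdict.
The state is a dict: "clock": time; "joint_pos": joint angles; "joint_velocities": joint speeds; "tau": joint torques, N m; "position": TCP position; "ee_rot": TCP orientation; "ft_force": force on the tool from outside, world axes, zero at the start; "torque": the same for the moment, N m; "grip_width": opening from 0.0 (shut) to 1.0 (fully open).
Only numpy, scipy, OpenCV 4.12 (cv2) and the standard library are available. Lean on these libraries where they do the work, as an engineer would, in place of code of your own. Each camera call takes 0.05 s, during which the arm holds its last target.

### The job

On the press stand, lock the depth setting: slide the open-end spanner flat onto the lower hex nut, fully home, with its handle lying beside the stop pin so that the pin keeps that nut from turning. Then turn the wing nut above it clockwise until it bites on the spring washer, and gently about 20 degrees further, no more, so that the washer is squeezed but not crushed. Leave the spanner on the nut and let go of everything; the lower nut must keep its setting and the tumbler, lemon and spice jar must stay where they are.

Things in the scene. Friction and masses are not known exactly. Their poses are not given: they have to be found in the camera images.
- press_base: Fixed aluminium stand plate, top face 14 mm above the worktop. Origin on the worktop under the axis of the upright threaded post that carries both nuts; the plate reaches from x = -158 to +118 and y = -60 to +60 mm. +x points away from the stop pin to a round steel cup (76 mm wide, rim 16 mm above the plate, centre at x = +72 mm). z up. Its place and yaw vary.
- nut_axis (a point): Point on the post's axis, 4 mm above the plate: where the middle of the spanner's jaw must come. Axes as press_base.
- pin_top (a point): Centre of the top of the upright steel stop pin (10 mm thick, foot 14, 18 mm high) on the plate, at x = -130, y = +14 mm of the stand's frame. With the spanner on the nut and its handle along the stand's -x, the handle lies on the pin's -y side, about 2 mm clear; turning clockwise from above brings it against the pin.
- depth_nut_corner (a point): One corner (the +x one) of the lower nut, a steel hexagon 30 mm across flats and 12 mm high, 0.5 mm above the plate round the post. Two of its flats face the stand's +y and -y within about 3 degrees. The point is 17 mm from the axis. The nut turns at only 0.14 N m if not held, so the wing nut would drag it along; in the spanner it has up to 0.1 rad of play.
- washer_top (a point): Centre of the top of the dark spring washer between the nuts (27 mm wide), 30.5 mm above the worktop when loose. It sinks 3 mm per rad that the wing nut is turned past its bite (0.12 rad: 0.36 mm; 0.5 rad: 1.5 mm, crushed): too little to be read from poses, so feel the torque.
- wing_tab (a point): Centre of the wing nut's flat tab: 48 mm long (frame's x), 8 thick (y), 21 high (z 25 to 46 mm above the plate's top), on the post's axis. Clockwise from above tightens: runs free (0.03 N m) for an unknown 0.2 to 1.1 rad, then bites: torque jumps to 0.4 N m and grows 0.6 N m per rad (paused, it relaxes to 0.2 at the bite, 0.35 at 0.2 rad). 0.5 rad crushes the washer. It stays where it is left.
- spanner_grip (a point): Centre line of the spanner's dark rubber handle, half-way up, 52 mm behind the middle of the jaw. Handle 14 mm wide (y), 18 mm high, straight, from 31 to 142 mm behind the jaw's middle; this frame's +x points from the handle to the open mouth of the jaw. Mass about 0.15 kg. It lies on the worktop left of the stand, right way up.
- spanner_jaw (a point): Middle of the spanner's open jaw, half-way up the 8 mm thick steel head (underside flush with the handle's). The mouth is 31.6 mm wide with flared tips reaching 19 mm ahead of this point; head 56 mm wide at the tips; floor of the jaw 18.5 mm behind it. Fully home, this point is on the post's axis to about 1 mm, the floor all but touching the nut's corner.
- steel_tumbler_mid (a point): Middle of a steel tumbler, 68 mm wide, 104 mm high, standing by: leave alone.
- lemon_mid (a point): Middle of a lemon, 78 x 55 x 56 mm, lying by: leave alone.
- spice_c_mid (a point): Middle of a spice jar with an ochre lid, 43 mm wide, 102 mm high, standing by: leave alone.
- spanner: The whole spanner (see spanner_grip and spanner_jaw); origin under the middle of the jaw on its underside, x towards the mouth.
- depth_nut: The lower hex nut (see depth_nut_corner); origin on the post's axis at the plate's top.
- stop_pin: The stop pin (see pin_top); origin at its foot on the plate.
Not all that is in view belongs to the job. Leave any orange look-alike of the spanner alone.

How it is judged:
By the outcome, as a careful person would: the job done as asked, in the order asked, and still so for the second after the job is handed in, with the robot touching nothing.
It also fails if it takes over 67 s, if anything falls off the work surface, if the arm or the gripper's body presses on something with over 40 N, if the wrist force passes 120 N, or if a joint passes its speed limit or range.

## Working session

There is one attempt and no reset: what is moved stays moved. The work goes in short steps, Python scripts to look and compute and a tool call to move; the robot and the scene stay as the last step left them, time stands still between calls to the robot, and variables do not carry over. Pictures are saved under pics/ and viewed, and the job is handed in when it is done.

Besides the shell and the picture viewer there is one more tool, called after "Call:" by a JSON object that holds its "op" and its "data". play_rows: Moves the arm, as the interface text tells. Its arguments: {"type":"object","properties":{"increments":{"type":"string"},"hand":{"type":"number"},"squeeze":{"type":"number"}},"required":["increments"]}

```bash
mkdir -p pics; cat > h.py <<'E'
import numpy as np, cv2
from workcell import get_obs, camera, workorder, manip
def snap(name,fn):
    c=camera(name); cv2.imwrite('pics/'+fn,c['img']); np.savez('pics/'+name+'.npz',**c); return c
def f(c): return 200/np.tan(np.radians(float(c['fov_y']))/2)
def ray(c,u,v,z):
    R=c['R'];t=c['t'];o=-R.T@t
    d=R.T@np.array([(u-c['cx'])/f(c),(v-c['cy'])/f(c),1.])
    return o+d*(z-o[2])/d[2]
def proj(c,X):
    p=c['R']@np.array(X)+c['t']; return np.array([c['cx']+f(c)*p[0]/p[2],c['cy']+f(c)*p[1]/p[2]])
E
python3 - <<'E'
from h import *
for n in('scene','top'):
    c=snap(n,n+'0.png'); print(n,c['fov_y'],c['cx'],c['cy'],c['R'].round(3).tolist(),(-c['R'].T@c['t']).round(3), f(c))
o=get_obs()
for k,v in o.items(): print(k,np.round(v,4))
print(manip.finger_overhang)
E
```

```text
scene 46.51356290841017 322.2755182065431 202.87566702298585 [[0.898, -0.439, -0.006], [-0.282, -0.567, -0.774], [0.337, 0.697, -0.633]] [ 0.118 -0.809  0.93 ] 465.3607351445625
top 48.27270799717516 320.08091679444163 200.0630892048788 [[-0.022, -1.0, -0.011], [-0.998, 0.023, -0.058], [0.058, 0.01, -0.998]] [0.487 0.118 1.355] 446.34558786778746
clock 0.1
joint_pos [-1.3076  0.3328 -0.0647  1.4608  0.0216  1.3499 -0.0885]
joint_velocities [ 0.     -0.002  -0.0024 -0.0023 -0.0012 -0.0007 -0.001 ]
tau [ 2.90000e-03 -6.26754e+01  5.00000e-02 -3.92416e+01  1.63000e-02
  7.20000e-03 -0.00000e+00]
position [0.1761 0.5993 0.2386]
ee_rot [-0.424   0.5664  0.4234  0.5658]
ft_force [ 0.392  -0.0149 -0.1208]
torque [-0.0008  0.0229  0.0016]
grip_width 1.0016
0.008
```

View pics/scene0.png

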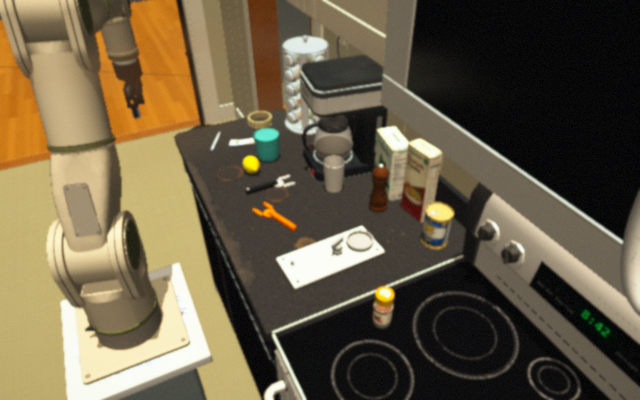

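View pics/top0.png

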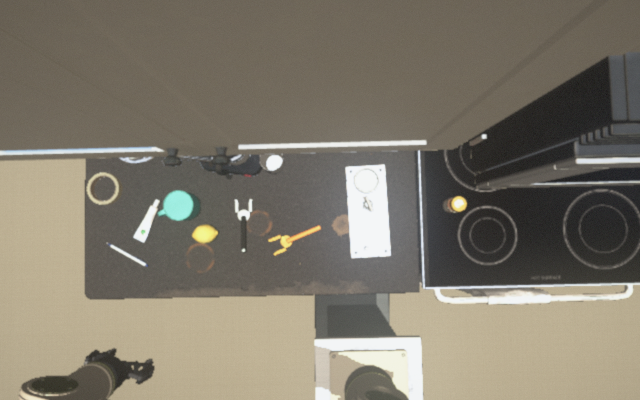

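Black-handled spanner with a steel jaw: top (244,225), scene (270,185). It could be confused with the orange look-alike at top (295,238), scene (275,215), or with the white tool at (147,220) and the pen at (127,254). I choose the black-handled one and check it in close crops.

```bash
python3 - <<'E'
import cv2,numpy as np
t=cv2.imread('pics/top0.png'); s=cv2.imread('pics/scene0.png')
a=cv2.resize(t[190:260,220:270],None,fx=8,fy=8,interpolation=cv2.INTER_CUBIC)
b=cv2.resize(t[155:265,338:398],None,fx=5.09,fy=5.09,interpolation=cv2.INTER_CUBIC)[:560]
cv2.imwrite('pics/c1.png',np.hstack([a,b[:560]]) if b.shape[0]>=560 else np.hstack([a[:b.shape[0]],b]))
d=cv2.resize(s[220:290,270:390],None,fx=6,fy=6,interpolation=cv2.INTER_CUBIC); cv2.imwrite('pics/c2.png',d)
E
```

```text
(no output)
```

View pics/c1.png

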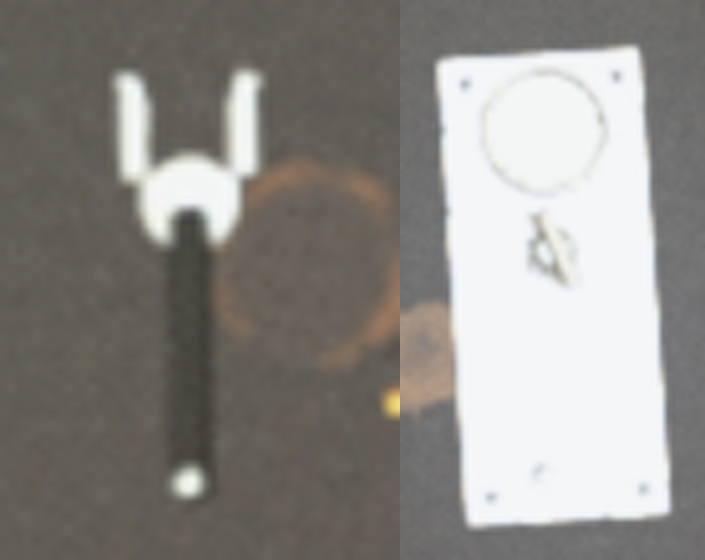

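View pics/c2.png

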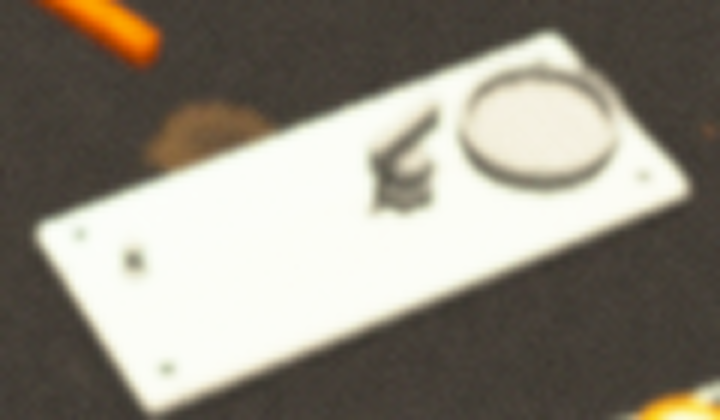

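```bash
cat > m.py <<'E'
from h import *
def plate(c,roi,thr=190):
    u0,v0,u1,v1=roi
    g=cv2.cvtColor(c['img'],cv2.COLOR_BGR2GRAY)
    m=np.zeros_like(g); m[v0:v1,u0:u1]=(g[v0:v1,u0:u1]>thr)*255
    cs,_=cv2.findContours(m,cv2.RETR_EXTERNAL,cv2.CHAIN_APPROX_NONE)
    k=max(cs,key=cv2.contourArea)[:,0,:]
    P=np.array([ray(c,u,v,.014)[:2] for u,v in k],np.float32)
    r=cv2.minAreaRect(P*1000); return k,P,r
if __name__=='__main__':
    for n,roi in(('top',(338,155,398,265)),('scene',(270,220,390,290))):
        c=dict(np.load('pics/%s.npz'%n))
        k,P,r=plate(c,roi); print(n,r); print(cv2.boxPoints(r).round(1).tolist())
        a=cv2.approxPolyDP(k[:,None,:],4,True)[:,0]; print([(q.tolist(),ray(c,*q,.014)[:2].round(4).tolist()) for q in a])
    c=dict(np.load('pics/top.npz')); g=cv2.cvtColor(c['img'],cv2.COLOR_BGR2GRAY)
    print(g[195:255:2,234:256])
E
python3 m.py
```

```text
top ((529.7296142578125, -10.814826965332031), (276.3397521972656, 121.14578247070312), 2.0419416427612305)
[[389.5, 44.79999923706055], [393.79998779296875, -76.30000305175781], [670.0, -66.4000015258789], [665.7000122070312, 54.599998474121094]]
[([383, 164], [0.6694, -0.0612]), ([345, 168], [0.66, 0.0537]), ([351, 257], [0.3925, 0.0425]), ([390, 255], [0.3959, -0.0738])]
scene ((526.9395751953125, -11.755119323730469), (276.5290832519531, 123.21170806884766), 1.8978195190429688)
[[386.70001220703125, 45.20000076293945], [390.79998779296875, -77.9000015258789], [667.2000122070312, -68.69999694824219], [663.0999755859375, 54.400001525878906]]
[([383, 249], [0.6667, -0.058]), ([364, 234], [0.65, 0.0179]), ([349, 237], [0.6055, 0.0261]), ([353, 231], [0.6279, 0.0431]), ([365, 231], [0.659, 0.0276]), ([359, 226], [0.6541, 0.0541]), ([277, 260], [0.388, 0.0335]), ([297, 287], [0.3986, -0.0771])]
[[ 94  94  97  96  92  92  95  97  95  92  94  92  96  98  98  94  96  96
   98  97  98  95]
 [ 92  94  94  94  96  94  94  96  97  93  95  94  91  94  96 100 103  98
   93  96  96  92]
 [139 18
[... 1896 characters left out ...]
9  65  76  93  98  93  93  95
   96  95  95  96]
 [ 94  91  95  97  96  96  87  75  71  73  68  65  73  92  89  95  93  92
   93  95  94  92]
 [ 94  95  94  96  98  95  85  76  72  74  67  64  79  92  94  93  97  93
   96  94  92  93]
 [ 92  93  93  94  93  93  86  76  74  70  70  64  78  99  98  97  93  97
   98  98  97  95]
 [ 92  94  92  91  95  95  88  75  77  82  76  64  75  92  93  94  96  96
   96  90  93  92]
 [ 95  93  92  92  95  95  93 117 180 222 207 118  77  91  93  94  93  93
   94  95  95  93]
 [ 97  95  94  95  96  94  96 124 184 219 185 109  79  87  92  93  92  94
   93  95  92  94]
 [ 95  95  95  94  92  94  94  97  95  88  89  93  93  92  94  94  91  93
   91  96  97  96]]
```

```bash
cat >> h.py <<'E'
from scipy.spatial.transform import Rotation as Ro
def pose():
    o=get_obs(); R=Ro.from_quat(o['ee_rot']).as_matrix(); return o,np.array(o['position']),R
def delta(target,yaw=None):
    """target TCP xyz; yaw: world heading (deg) of tool z axis (mod 180)"""
    o,p,R=pose(); d=R.T@(np.array(target)-p)
    y=np.degrees(np.arctan2(R[1,2],R[0,2])); print('p',p.round(4),'zyaw',y.round(2),'tilt x',R[:,0].round(4),'d tool mm',(d*1000).round(1))
    if yaw is not None:
        e=(yaw-y+90)%180-90; print('turn about tool x: %.4f'%(-np.radians(e)))
    print('F',np.round(o['ft_force'],1),'T',np.round(o['torque'],3),'grip',round(o['grip_width'],3),'q',np.round(o['joint_pos'],2),'t',o['clock'])
E
python3 - <<'E'
from h import *
c=dict(np.load('pics/top.npz'));s=dict(np.load('pics/scene.npz'))
print('jaw row201',ray(c,243.0,201,.008),'head211',ray(c,243.2,211,.008),'dot',ray(c,243.05,250,.018))
print('tipL',ray(c,235.2,198.5,.008),'tipR',ray(c,250.2,198.3,.008))
g=cv2.cvtColor(c['img'],cv2.COLOR_BGR2GRAY)
print(g[195:218,[235,236,243,244,250]].T)
print(g[244:256,240:247])
o=np.array([.5485,-.0105]);th=np.radians(2.0);Rz=np.array([[np.cos(th),-np.sin(th)],[np.sin(th),np.cos(th)]])
P=lambda x,y,z:[*(o+Rz@[x,y]),z]
for n,X in(('pin',(-130,14,32)),('tabtop',(0,0,60)),('cup',(72,0,30)),('plate TL',(118,60,14)),('nutcor',(17,0,26))):
    w=P(X[0]/1e3,X[1]/1e3,X[2]/1e3); print(n,np.round(w,4),'top',proj(c,w).round(1),'scene',proj(s,w).round(1))
delta([.48,.35,.1],90)
def crop(im,u0,v0,u1,v1,k,fn): cv2.imwrite('pics/'+fn,cv2.resize(im[v0:v1,u0:u1],None,fx=k,fy=k,interpolation=cv2.INTER_CUBIC))
crop(s['img'],240,165,305,205,12,'c3.png'); 
a=c['img'][190:220,350:385];crop(c['img'],350,185,385,220,16,'c4.png')
crop(s['img'],325,230,360,260,16,'c5.png')
E
```

```text
jaw row201 [0.56753653 0.36453821 0.008     ] head211 [0.53723499 0.36429642 0.008     ] dot [0.42036701 0.36431735 0.018     ]
tipL [0.57565934 0.38811986 0.008     ] tipR [0.57523083 0.34259566 0.008     ]
[[ 94  93  94 105 185 225 222 217 219 218 216 216 216 215 213 210 197 156
  103  92  97  97  96]
 [ 97 102  94 103 182 234 242 242 242 243 243 243 242 243 243 242 235 188
  116 104 106 102 102]
 [ 92  90  93  94 102  98  98  98  96  96  94  93  96 106 177 234 244 244
  244 244 224 113  71]
 [ 94  91  95  95  96  97  97 101 100  98  96  95  93 103 175 234 244 244
  244 243 224 121  81]
 [ 96 100 103 133 214 241 243 243 243 243 243 243 243 243 243 242 224 142
  122 125 126 119 111]]
[[ 88  73  72  72  70  66  73]
 [ 86  76  74  70  70  64  78]
 [ 90  77  69  72  68  62  74]
 [ 88  75  77  82  76  64  75]
 [ 90  86 110 146 138  83  74]
 [ 93 117 180 222 207 118  77]
 [ 98 140 217 240 223 133  82]
 [ 96 124 184 219 185 109  79]
 [ 91  97 110 114  97  84  87]
 [ 94  97  95  88  89  93  93]
 [ 94  94  93  93  95  97  95]
 [ 95  93  93  96  93  93  93]]
pin [ 0.4181 -0.001   0.032 ] top [365.9 248.4] scene [292.  260.1]
tabtop [ 0.5485 -0.0105  0.06  ] top [368.8 203.6] scene [337.4 239.5]
cup [ 0.6205 -0.008   0.03  ] top [366.3 180. ] scene [359.8 238.7]
plate TL [0.6643 0.0536 0.014 ] top [345.  166.6] scene [362.1 225.1]
nutcor [ 0.5655 -0.0099  0.026 ] top [367.3 198.5] scene [342.6 246.4]
p [0.1761 0.5993 0.2386] zyaw 73.63 tilt x [-3.0e-04 -1.3e-03 -1.0e+00] d tool mm [ 138.8 -361.8 -153.4]
turn about tool x: -0.2858
F [ 0.4 -0.  -0.1] T [-0.001  0.023  0.002] grip 1.002 q [-1.31  0.33 -0.06  1.46  0.02  1.35 -0.09] t 0.1
```

View pics/c3.png

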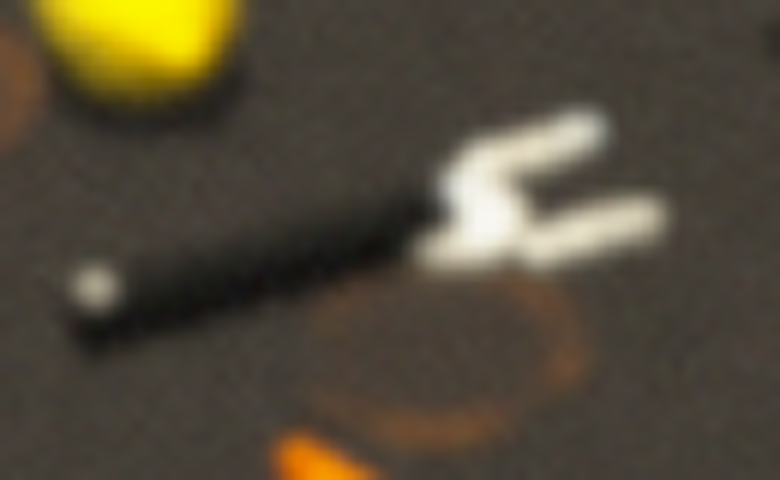

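View pics/c4.png

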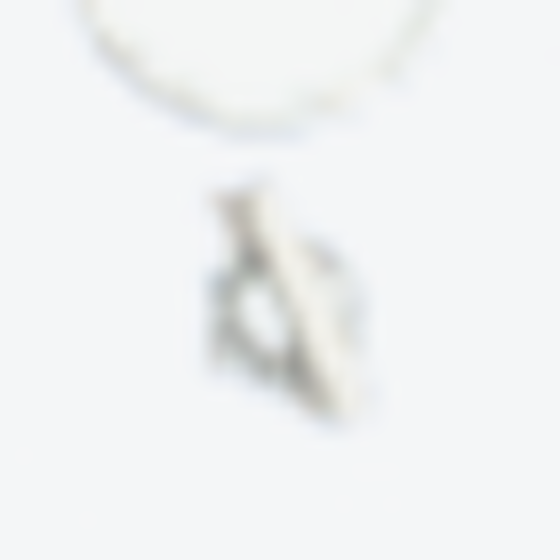

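View pics/c5.png

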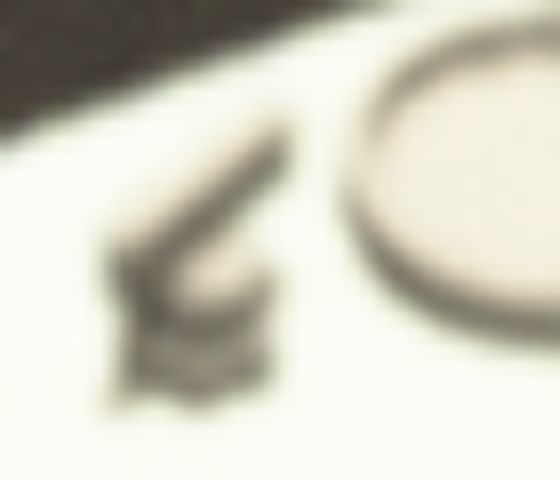

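Call:
{"op": "play_rows", "data": {"increments": "0 0 0 -0.143;0 0 0 -0.143;0 0 0 0", "hand": -1}}

```text
clock: 0.4
position: [0.1759, 0.5987, 0.2371]
ee_rot: [0.503, -0.499, -0.502, -0.497]
ft_force: [-0.9, -0.5, 0.5]
grip_width: 1.003
```

```bash
python3 -c "
from h import *
delta([.505,.3644,.15],90)
c=dict(np.load('pics/top.npz'))
a=ray(c,350+258/16-.5,185+190/16-.5,.06);b=ray(c,350+350/16-.5,185+410/16-.5,.06);print(a,b,(a+b)/2,np.degrees(np.arctan2(a[1]-b[1],a[0]-b[0])),np.linalg.norm(a-b))
print(ray(c,243.2,209,.008),ray(c,243.2,215.5,.018))"
```

```text
p [0.1759 0.5987 0.2371] zyaw 90.52 tilt x [-9.0e-04 -3.9e-03 -1.0e+00] d tool mm [  87.8 -327.1 -236.9]
turn about tool x: 0.0091
F [-0.9 -0.5  0.5] T [-0.022  0.    -0.057] grip 1.003 q [-1.28  0.34 -0.1   1.46  0.04  1.35  0.2 ] t 0.4
[ 0.5697703  -0.00186921  0.06      ] [ 0.52946851 -0.01739544  0.06      ] [ 0.5496194  -0.00963233  0.06      ] 21.06913916370238 0.04318909383146143
[0.54328624 0.36422352 0.008     ] [0.52335605 0.36262774 0.018     ]
```

Call:
{"op": "play_rows", "data": {"increments": "0 -0.041 -0.0296 0;0 -0.041 -0.0296 0;0 -0.041 -0.0296 0;0 -0.041 -0.0296 0;0 -0.041 -0.0296 0;0 -0.041 -0.0296 0;0 -0.041 -0.0296 0;0 -0.041 -0.0296 0.009;0 0 0 0"}}

```text
clock: 1.3
position: [0.5011, 0.3587, 0.2341]
ee_rot: [-0.491, 0.512, 0.49, 0.506]
ft_force: [0.4, -0.1, -0.4]
grip_width: 1.0
```

```bash
python3 -c "
from h import *
delta([.505,.3644,.012],90)"
```

```text
p [0.5011 0.3587 0.2341] zyaw 87.88 tilt x [-0.004  -0.0069 -1.    ] d tool mm [222.   -4.6   7.4]
turn about tool x: -0.0369
F [ 0.4 -0.1 -0.4] T [-0.055  0.029  0.011] grip 1.0 q [-0.79  0.32  0.12  1.49 -0.04  1.34  0.86] t 1.3
```

Call:
{"op": "play_rows", "data": {"increments": "0.04 -0.002 0.003 -0.018;0.04 -0.002 0.003 -0.018;0.04 0 0.002 0;0.04 0 0 0;0.02 0 0 0;0 0 0 0;0 0 0 0"}}

```text
clock: 2.0
position: [0.5066, 0.3642, 0.0485]
ee_rot: [-0.492, 0.511, 0.49, 0.506]
ft_force: [0.8, 0.6, 0.0]
grip_width: 1.001
```

```bash
python3 -c "
from h import *
delta([.505,.3644,.010],90)"
```

```text
p [0.5066 0.3642 0.0485] zyaw 88.06 tilt x [-0.0023 -0.0063 -1.    ] d tool mm [38.5  1.5  0.4]
turn about tool x: -0.0339
F [0.8 0.6 0. ] T [0.042 0.034 0.001] grip 1.001 q [-0.78  0.5   0.11  1.66 -0.06  0.99  0.88] t 2.0
```

Call:
{"op": "play_rows", "data": {"increments": "0.019 0.001 0 -0.02;0.018 0 0 -0.015;0 0 0 0;0 0 0 0"}}

```text
clock: 2.4
position: [0.5086, 0.367, 0.0179]
ee_rot: [-0.5, 0.5, 0.498, 0.502]
ft_force: [-0.4, 0.6, 0.3]
grip_width: 1.003
```

```bash
python3 -c "
from h import *
delta([.505,.3644,.010],90)
snap('top','top1.png');c=snap('scene','scene1.png')
cv2.imwrite('pics/c6.png',cv2.resize(c['img'][130:220,220:330],None,fx=6,fy=6,interpolation=2))"
```

```text
p [0.5086 0.367  0.0179] zyaw 89.77 tilt x [ 4.9e-03 -1.0e-04 -1.0e+00] d tool mm [ 7.9  3.6 -2.6]
turn about tool x: -0.0041
F [-0.4  0.6  0.3] T [-0.001 -0.008 -0.039] grip 1.003 q [-0.77  0.54  0.1   1.67 -0.06  0.93  0.91] t 2.4
```

View pics/c6.png

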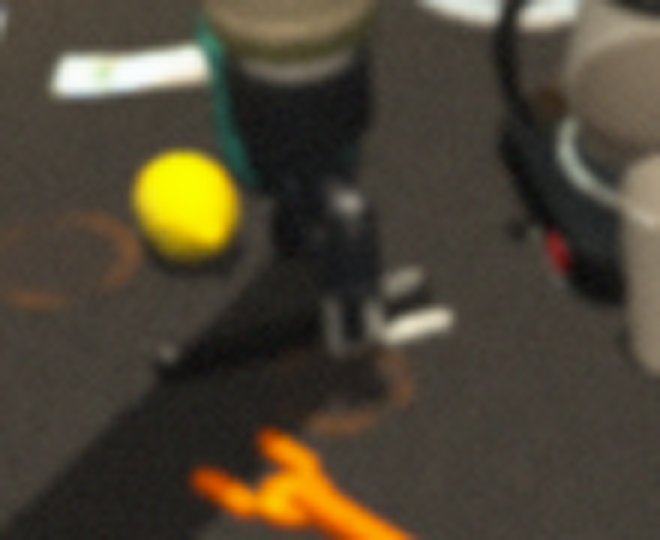

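The fingers straddle the black handle behind the steel jaw at about (345,330) in the crop. I go down and close.

Call:
{"op": "play_rows", "data": {"increments": "0.006 0.0035 -0.0025 -0.004;0 0 0 0;0 0 0 0", "hand": 0.3, "squeeze": 40}}

```text
clock: 2.8
position: [0.5057, 0.365, 0.0138]
ee_rot: [-0.501, 0.498, 0.499, 0.502]
ft_force: [-0.2, -0.2, 0.8]
grip_width: 0.515
```

```bash
python3 -c "
from h import *
delta([.505,.3644,.010],90)"
```

```text
p [0.5057 0.365  0.0138] zyaw 89.99 tilt x [ 0.0074  0.002  -1.    ] d tool mm [ 3.7  0.8 -0.6]
turn about tool x: -0.0003
F [-0.2 -0.2  0.8] T [-0.026  0.064 -0.076] grip 0.515 q [-0.77  0.54  0.09  1.69 -0.06  0.91  0.91] t 2.8
```

Call:
{"op": "play_rows", "data": {"increments": "0.003 0 -0.0006 0;0 0 0 0;0 0 0 0;0 0 0 0;0 0 0 0;0 0 0 0;0 0 0 0", "hand": 1, "squeeze": 70}}

```text
clock: 3.5
position: [0.5059, 0.3644, 0.011]
ee_rot: [-0.501, 0.498, 0.499, 0.503]
ft_force: [-0.0, 0.1, 1.1]
grip_width: 0.143
```

```bash
python3 -c "
from h import *
delta([.505,.3644,.010],90)"
```

```text
p [0.5059 0.3644 0.011 ] zyaw 89.97 tilt x [ 0.0075  0.0021 -1.    ] d tool mm [ 1.   0.9 -0.1]
turn about tool x: -0.0006
F [-0.   0.1  1.1] T [-0.12   0.065 -0.029] grip 0.143 q [-0.77  0.54  0.09  1.69 -0.06  0.91  0.91] t 3.5
```

Call:
{"op": "play_rows", "data": {"increments": "-0.03 0 0 0;-0.03 0 0 0;-0.03 0.02 0 0;-0.03 0.03 0 0;0 0.005 0 -0.03;0 0 0 0"}}

```text
clock: 4.1
position: [0.4476, 0.3629, 0.1323]
ee_rot: [0.509, -0.492, -0.506, -0.493]
ft_force: [-0.3, -0.3, -1.0]
grip_width: 0.145
```

```bash
python3 -c "
from h import *
delta([.445,-.014,.1],92)
c=snap('scene','scene2.png');t=snap('top','top2.png')
cv2.imwrite('pics/c7.png',cv2.resize(c['img'][100:240,200:360],None,fx=5,fy=4,interpolation=2))"
```

```text
p [0.4476 0.3629 0.1323] zyaw 91.7 tilt x [ 4.5e-03 -8.0e-04 -1.0e+00] d tool mm [  32.7   13.9 -376.7]
turn about tool x: -0.0053
F [-0.3 -0.3 -1. ] T [ 0.002 -0.041 -0.019] grip 0.145 q [-0.84  0.3   0.09  1.73 -0.02  1.1   0.86] t 4.1
```

View pics/c7.png

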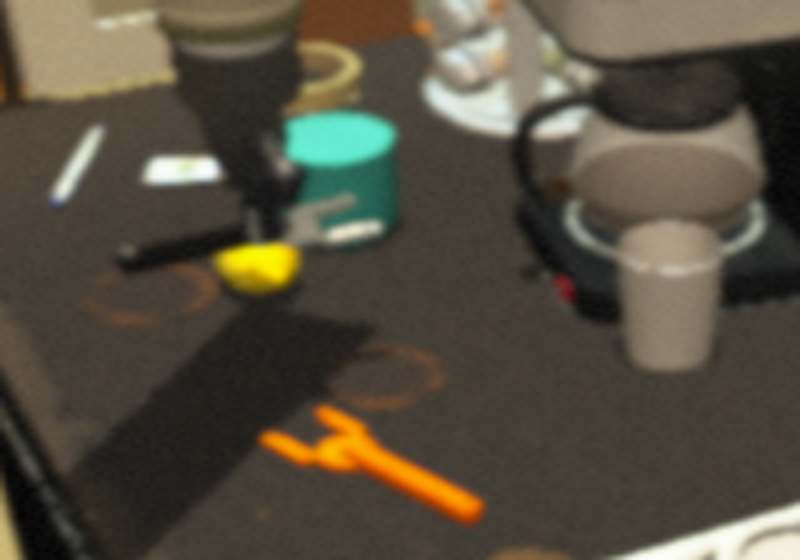

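Call:
{"op": "play_rows", "data": {"increments": "0 0.001 -0.0418 0;0 0.001 -0.0418 0;0 0.001 -0.0418 0;0 0.001 -0.0418 0;0 0 -0.0418 0;0 0 -0.0418 0;0 0 -0.0418 0;0 0 -0.0418 0;0 0 -0.0418 0;0 0 0 0;0 0 0 0"}}

```text
clock: 5.3
position: [0.4537, -0.0348, 0.1219]
ee_rot: [0.503, -0.502, -0.502, -0.492]
ft_force: [-0.3, 1.1, -2.1]
grip_width: 0.139
```

```bash
python3 -c "
from h import *
delta([.447,-.0137,.05],92)"
```

```text
p [ 0.4537 -0.0348  0.1219] zyaw 90.67 tilt x [-0.009  -0.0109 -0.9999] d tool mm [71.7  5.8 22. ]
turn about tool x: -0.0232
F [-0.3  1.1 -2.1] T [ 0.022 -0.003 -0.023] grip 0.139 q [-0.4   0.06  0.38  2.05 -0.01  1.05  1.57] t 5.3
```

Call:
{"op": "play_rows", "data": {"increments": "0.02 0.003 0.011 -0.012;0.02 0.003 0.011 -0.012;0.02 0 0 0;0.01 0 0 0;0 0 0 0;0 0 0 0"}}

```text
clock: 5.9
position: [0.4473, -0.0114, 0.0476]
ee_rot: [0.509, -0.497, -0.509, -0.485]
ft_force: [0.5, 0.6, -1.3]
grip_width: 0.143
```

```bash
python3 -c "
from h import *
delta([.447,-.0137,.027],92)
c=snap('scene','scene3.png');t=snap('top','top3.png')
cv2.imwrite('pics/c8.png',cv2.resize(c['img'][200:300,250:400],None,fx=5,fy=5,interpolation=2))
cv2.imwrite('pics/c9.png',cv2.resize(t['img'][155:275,320:420],None,fx=5,fy=5,interpolation=2))"
```

```text
p [ 0.4473 -0.0114  0.0476] zyaw 92.1 tilt x [-0.0118 -0.0132 -0.9998] d tool mm [20.6  0.1 -2. ]
turn about tool x: 0.0017
F [ 0.5  0.6 -1.3] T [ 0.032 -0.027 -0.003] grip 0.143 q [-0.42  0.17  0.35  2.12 -0.06  0.87  1.58] t 5.9
```

View pics/c8.png

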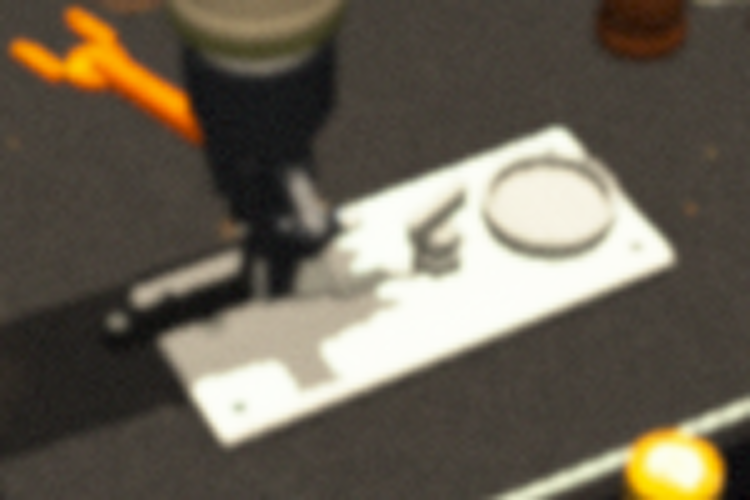

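View pics/c9.png

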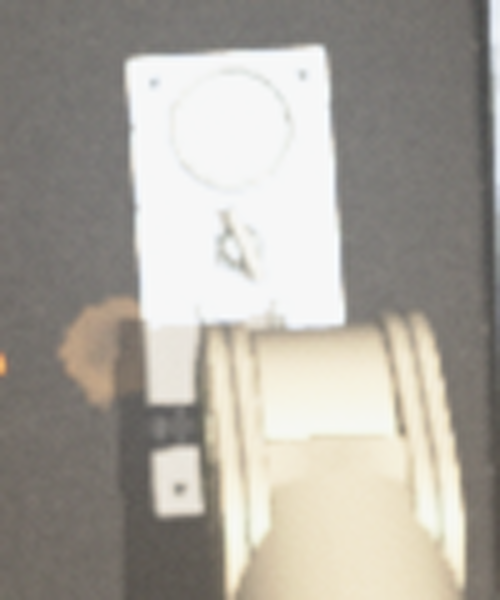

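Call:
{"op": "play_rows", "data": {"increments": "0.01 0 -0.003 0;0.006 0 0 0;0 0 0 0;0 0 0 0"}}

```text
clock: 6.4
position: [0.4487, -0.0151, 0.0321]
ee_rot: [0.51, -0.496, -0.508, -0.486]
ft_force: [-0.5, -0.4, -0.6]
grip_width: 0.146
```

```bash
python3 -c "
from h import *
delta([.447,-.0145,.027],92)"
```

```text
p [ 0.4487 -0.0151  0.0321] zyaw 92.04 tilt x [-0.0079 -0.0122 -0.9999] d tool mm [5.1 1.7 0.7]
turn about tool x: 0.0007
F [-0.5 -0.4 -0.6] T [ 0.03  -0.029 -0.01 ] grip 0.146 q [-0.4   0.2   0.35  2.13 -0.08  0.83  1.6 ] t 6.4
```

Call:
{"op": "play_rows", "data": {"increments": "0.004 0.001 0.0005 0;0 0 0 0;0.002 0 0 0;0 0 0 0;0 0 0 0"}}

```text
clock: 6.9
position: [0.4479, -0.0146, 0.0261]
ee_rot: [0.51, -0.496, -0.508, -0.486]
ft_force: [0.0, -0.4, -1.3]
grip_width: 0.141
```

```bash
python3 -c "
from h import *
delta([.447,-.0145,.025],92)"
```

```text
p [ 0.4479 -0.0146  0.0261] zyaw 92.04 tilt x [-0.0071 -0.0119 -0.9999] d tool mm [1.1 0.9 0.2]
turn about tool x: 0.0006
F [ 0.  -0.4 -1.3] T [-0.026 -0.059  0.016] grip 0.141 q [-0.4   0.21  0.35  2.14 -0.08  0.82  1.6 ] t 6.9
```

Call:
{"op": "play_rows", "data": {"increments": "0.0015 0 0 0;0 0 0 0;0 0 0 0"}}

```text
clock: 7.2
position: [0.448, -0.0147, 0.0254]
ee_rot: [0.51, -0.496, -0.508, -0.486]
ft_force: [-2.7, 0.8, 2.7]
grip_width: 0.139
```

```bash
python3 -c "
from h import *
delta([.447,-.0145,.025],92)
c=snap('scene','scene4.png');t=snap('top','top4.png')
cv2.imwrite('pics/c10.png',cv2.resize(c['img'][225:275,295:365],None,fx=11,fy=11,interpolation=2))
cv2.imwrite('pics/c11.png',cv2.resize(t['img'][185:235,345:395],None,fx=11,fy=11,interpolation=2))"
```

```text
p [ 0.448  -0.0147  0.0254] zyaw 92.02 tilt x [-0.0072 -0.0114 -0.9999] d tool mm [0.4 1.  0.2]
turn about tool x: 0.0004
F [-2.7  0.8  2.7] T [0.085 0.276 0.076] grip 0.139 q [-0.4   0.21  0.35  2.14 -0.08  0.82  1.61] t 7.2
```

View pics/c10.png

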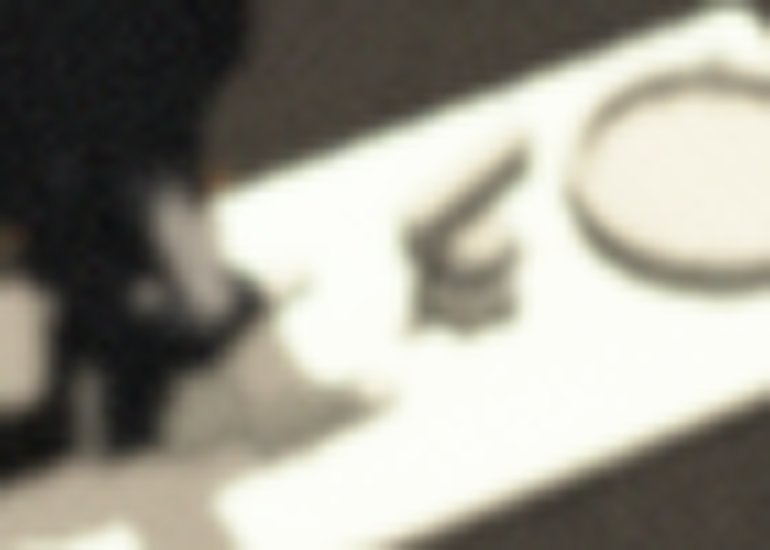

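View pics/c11.png

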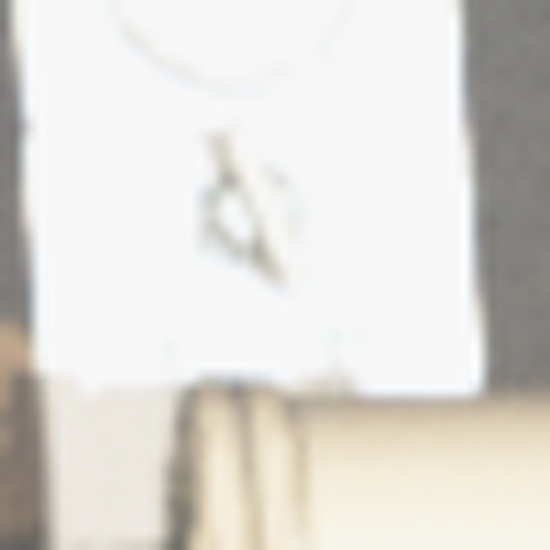

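```bash
python3 -c "
from h import *
t=dict(np.load('pics/top.npz'));c=dict(np.load('pics/scene.npz'))
def st(im,lo,hi): return np.clip((im.astype(float)-lo)*255/(hi-lo),0,255).astype(np.uint8)
a=cv2.resize(st(t['img'][190:225,350:390],225,250),None,fx=14,fy=14,interpolation=2)
cv2.imwrite('pics/c12.png',a)
print(ray(t,360.6-.5,216.4-.5,.022),ray(t,375.9-.5,216.4-.5,.022))
o,p,R=pose(); f=-R[:,1]; j=p+f*.051; print('jaw',j,proj(t,[j[0],j[1],.02]))
"
```

```text
[0.51426069 0.01270666 0.022     ] [ 0.5132446  -0.03284502  0.022     ]
jaw [ 0.49896909 -0.01287703  0.02492147] [368.76636509 220.84925831]
```

View pics/c12.png

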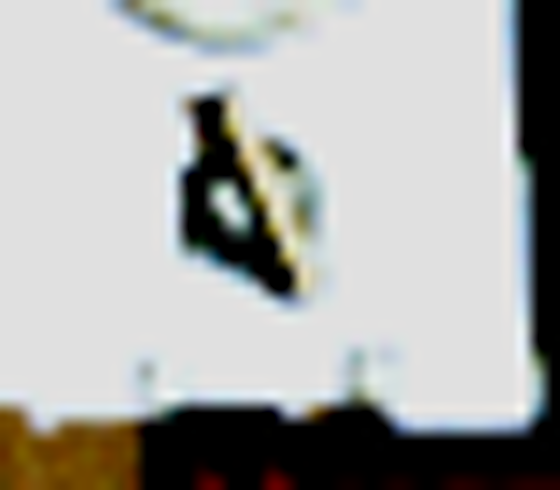

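Call:
{"op": "play_rows", "data": {"increments": "-0.0008 -0.008 0 0;0 -0.008 0 0;0 0 0 0;0 0 0 0"}}

```text
clock: 7.7
position: [0.4651, -0.014, 0.0257]
ee_rot: [0.51, -0.496, -0.508, -0.486]
ft_force: [-0.9, 0.3, 1.6]
grip_width: 0.141
```

```bash
cat >> h.py <<'E'
def jaw(post=(.549,-.010),yaw=2.0,off=.051):
    o,p,R=pose(); j=p-R[:,1]*off; th=np.radians(yaw); d=j[:2]-post
    print('jaw in stand mm', (1e3*np.array([np.cos(th)*d[0]+np.sin(th)*d[1],-np.sin(th)*d[0]+np.cos(th)*d[1]])).round(2))
E
python3 -c "
from h import *
delta([.498,-.0128,.0255],92);jaw()"
```

```text
p [ 0.4651 -0.014   0.0257] zyaw 92.03 tilt x [-0.007  -0.0116 -0.9999] d tool mm [ -0.  -32.9   0. ]
turn about tool x: 0.0006
F [-0.9  0.3  1.6] T [0.033 0.188 0.017] grip 0.141 q [-0.4   0.24  0.35  2.1  -0.1   0.83  1.62] t 7.7
jaw in stand mm [-32.96  -1.04]
```

Call:
{"op": "play_rows", "data": {"increments": "0 -0.006 0.0003 0;0 0 0 0"}}

```text
clock: 7.9
position: [0.4714, -0.0135, 0.0257]
ee_rot: [0.51, -0.496, -0.508, -0.486]
ft_force: [0.9, 0.4, 1.0]
grip_width: 0.145
```

```bash
python3 -c "
from h import *
delta([.498,-.0128,.0255],92);jaw()"
```

```text
p [ 0.4714 -0.0135  0.0257] zyaw 92.02 tilt x [-0.0072 -0.0116 -0.9999] d tool mm [ -0.  -26.6  -0.2]
turn about tool x: 0.0004
F [0.9 0.4 1. ] T [ 0.177 -0.506 -0.002] grip 0.145 q [-0.39  0.26  0.35  2.08 -0.1   0.83  1.62] t 7.9
jaw in stand mm [-26.64  -0.79]
```

Call:
{"op": "play_rows", "data": {"increments": "0 -0.005 0 0;0 0 0 0"}}

```text
clock: 8.1
position: [0.477, -0.0133, 0.0257]
ee_rot: [0.51, -0.496, -0.508, -0.486]
ft_force: [1.5, 0.8, 0.3]
grip_width: 0.143
```

```bash
python3 -c "
from h import *
delta([.498,-.0128,.0255],92);jaw()
t=snap('top','top5.png');c=snap('scene','scene5.png')
def st(im,lo,hi): return np.clip((im.astype(float)-lo)*255/(hi-lo),0,255).astype(np.uint8)
a=cv2.resize(st(t['img'][185:235,345:395],215,250),None,fx=8,fy=8,interpolation=2)
b=cv2.resize(st(c['img'][225:275,310:360],60,255),None,fx=8,fy=8,interpolation=2)
cv2.imwrite('pics/c13.png',np.hstack([a,b]))"
```

```text
p [ 0.477  -0.0133  0.0257] zyaw 92.03 tilt x [-0.0068 -0.0115 -0.9999] d tool mm [  0.1 -21.   -0.3]
turn about tool x: 0.0005
F [1.5 0.8 0.3] T [ 0.086 -0.468  0.002] grip 0.143 q [-0.39  0.27  0.35  2.07 -0.11  0.83  1.63] t 8.1
jaw in stand mm [-21.07  -0.75]
```

View pics/c13.png

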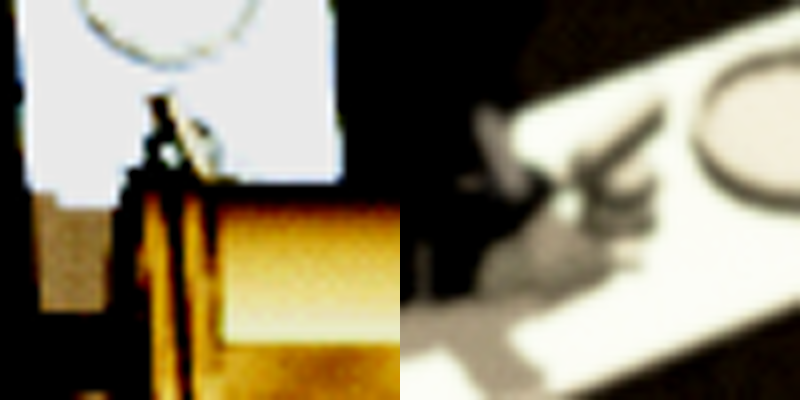

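Call:
{"op": "play_rows", "data": {"increments": "0 -0.005 0 0;0 0 0 0"}}

```text
clock: 8.4
position: [0.4818, -0.0131, 0.0257]
ee_rot: [0.51, -0.496, -0.508, -0.486]
ft_force: [1.1, 0.0, 0.6]
grip_width: 0.145
```

```bash
python3 -c "
from h import *
delta([.498,-.0128,.0255],92);jaw()"
```

```text
p [ 0.4818 -0.0131  0.0257] zyaw 92.02 tilt x [-0.0071 -0.0114 -0.9999] d tool mm [  0.1 -16.2  -0.3]
turn about tool x: 0.0004
F [1.1 0.  0.6] T [ 0.163 -0.459 -0.009] grip 0.145 q [-0.39  0.28  0.35  2.06 -0.11  0.84  1.63] t 8.4
jaw in stand mm [-16.25  -0.75]
```

Call:
{"op": "play_rows", "data": {"increments": "0 -0.005 0 0;0 0 0 0"}}

```text
clock: 8.6
position: [0.4872, -0.013, 0.0256]
ee_rot: [0.51, -0.496, -0.508, -0.486]
ft_force: [2.5, 1.0, 1.5]
grip_width: 0.142
```

```bash
python3 -c "
from h import *
delta([.498,-.0128,.0255],92);jaw()"
```

```text
p [ 0.4872 -0.013   0.0256] zyaw 92.02 tilt x [-0.0073 -0.0113 -0.9999] d tool mm [  0.1 -10.8  -0.2]
turn about tool x: 0.0004
F [2.5 1.  1.5] T [ 0.179 -0.581  0.006] grip 0.142 q [-0.39  0.29  0.35  2.04 -0.12  0.84  1.63] t 8.6
jaw in stand mm [-10.89  -0.78]
```

Call:
{"op": "play_rows", "data": {"increments": "0 -0.005 0 0;0 0 0 0"}}

```text
clock: 8.8
position: [0.4926, -0.0128, 0.0256]
ee_rot: [0.51, -0.496, -0.508, -0.486]
ft_force: [1.9, 0.8, 1.1]
grip_width: 0.144
```

```bash
python3 -c "
from h import *
delta([.498,-.0128,.0255],92);jaw()"
```

```text
p [ 0.4926 -0.0128  0.0256] zyaw 92.02 tilt x [-0.0074 -0.0114 -0.9999] d tool mm [ 0.1 -5.4 -0.2]
turn about tool x: 0.0003
F [1.9 0.8 1.1] T [ 0.168 -0.595 -0.082] grip 0.144 q [-0.38  0.3   0.35  2.03 -0.12  0.84  1.64] t 8.8
jaw in stand mm [-5.45 -0.79]
```

Call:
{"op": "play_rows", "data": {"increments": "0 -0.003 0 0;0 0 0 0"}}

```text
clock: 9.0
position: [0.4959, -0.0127, 0.0256]
ee_rot: [0.51, -0.496, -0.508, -0.486]
ft_force: [1.1, 0.2, 1.9]
grip_width: 0.141
```

```bash
python3 -c "
from h import *
delta([.498,-.0128,.0255],92);jaw()"
```

```text
p [ 0.4959 -0.0127  0.0256] zyaw 92.02 tilt x [-0.0075 -0.0114 -0.9999] d tool mm [ 0.1 -2.1 -0.2]
turn about tool x: 0.0003
F [1.1 0.2 1.9] T [ 0.136 -0.506  0.034] grip 0.141 q [-0.38  0.31  0.35  2.02 -0.12  0.85  1.64] t 9.0
jaw in stand mm [-2.17 -0.79]
```

Now small steps until the floor meets the nut's corner (Fx turns negative).

Call:
{"op": "play_rows", "data": {"increments": "0 -0.0025 0 0;0 0 0 0;0 0 0 0"}}

```text
clock: 9.3
position: [0.4985, -0.0126, 0.0255]
ee_rot: [0.51, -0.496, -0.508, -0.486]
ft_force: [-2.2, 0.2, 2.3]
grip_width: 0.143
```

```bash
python3 -c "
from h import *
delta([.498,-.0128,.0255],92);jaw()"
```

```text
p [ 0.4985 -0.0126  0.0255] zyaw 92.02 tilt x [-0.0076 -0.0114 -0.9999] d tool mm [ 0.   0.5 -0.2]
turn about tool x: 0.0003
F [-2.2  0.2  2.3] T [0.079 0.205 0.065] grip 0.143 q [-0.38  0.31  0.35  2.01 -0.12  0.85  1.64] t 9.3
jaw in stand mm [ 0.46 -0.83]
```

Call:
{"op": "play_rows", "data": {"increments": "0 -0.002 0 0;0 0 0 0;0 0 0 0"}}

```text
clock: 9.6
position: [0.5004, -0.0126, 0.0255]
ee_rot: [0.509, -0.496, -0.508, -0.486]
ft_force: [-2.9, -1.5, 2.9]
grip_width: 0.145
```

```bash
python3 -c "
from h import *
delta([.498,-.0128,.0255],92);jaw()"
```

```text
p [ 0.5004 -0.0126  0.0255] zyaw 92.01 tilt x [-0.0081 -0.0114 -0.9999] d tool mm [ 0.   2.4 -0.1]
turn about tool x: 0.0002
F [-2.9 -1.5  2.9] T [0.061 0.212 0.032] grip 0.145 q [-0.38  0.31  0.35  2.01 -0.13  0.85  1.64] t 9.6
jaw in stand mm [ 2.33 -0.87]
```

Call:
{"op": "play_rows", "data": {"increments": "0 -0.002 0 0;0 0 0 0;0 0 0 0"}}

```text
clock: 9.9
position: [0.5017, -0.0125, 0.0254]
ee_rot: [0.509, -0.497, -0.508, -0.486]
ft_force: [-2.1, -0.3, 3.9]
grip_width: 0.14
```

```bash
python3 -c "
from h import *
delta([.498,-.0128,.0255],92);jaw()
t=snap('top','top6.png');c=snap('scene','scene6.png')
def st(im,lo,hi): return np.clip((im.astype(float)-lo)*255/(hi-lo),0,255).astype(np.uint8)
a=cv2.resize(st(t['img'][185:235,345:395],215,250),None,fx=8,fy=8,interpolation=2)
b=cv2.resize(st(c['img'][225:275,310:360],60,255),None,fx=8,fy=8,interpolation=2)
cv2.imwrite('pics/c14.png',np.hstack([a,b]))"
```

```text
p [ 0.5017 -0.0125  0.0254] zyaw 92.0 tilt x [-0.0101 -0.0112 -0.9999] d tool mm [-0.1  3.7 -0.1]
turn about tool x: 0.0000
F [-2.1 -0.3  3.9] T [ 0.094  0.289 -0.077] grip 0.14 q [-0.38  0.32  0.35  2.   -0.13  0.85  1.64] t 9.9
jaw in stand mm [ 3.64 -0.9 ]
```

View pics/c14.png

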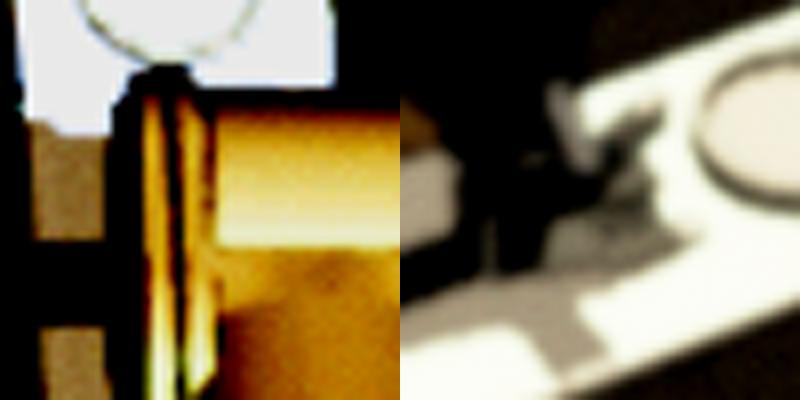

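Call:
{"op": "play_rows", "data": {"increments": "0 -0.003 0 0;0 0 0 0;0 0 0 0"}}

```text
clock: 10.3
position: [0.5019, -0.0124, 0.0254]
ee_rot: [-0.507, 0.498, 0.51, 0.485]
ft_force: [-5.2, -0.6, 6.6]
grip_width: 0.144
```

```bash
python3 -c "
from h import *
delta([.498,-.0128,.0255],92);jaw()
c=dict(np.load('pics/scene.npz'))
for x in (.017,.019,.021,.023): 
  for y in(-.022,-.026): print(x,y,proj(c,[.549+x+.035*-y,-.010+.035*x+y,.022]).round(1))"
```

```text
p [ 0.5019 -0.0124  0.0254] zyaw 91.98 tilt x [-0.0167 -0.0105 -0.9998] d tool mm [ 0.   3.9 -0.2]
turn about tool x: -0.0003
F [-5.2 -0.6  6.6] T [ 0.105  0.339 -0.063] grip 0.144 q [-0.38  0.32  0.35  2.   -0.13  0.86  1.64] t 10.3
jaw in stand mm [ 3.82 -0.82]
0.017 -0.022 [346.7 252.3]
0.017 -0.026 [347.5 253.2]
0.019 -0.022 [347.3 252. ]
0.019 -0.026 [348.1 253. ]
0.021 -0.022 [348.  251.8]
0.021 -0.026 [348.7 252.7]
0.023 -0.022 [348.6 251.5]
0.023 -0.026 [349.4 252.5]
```

Call:
{"op": "play_rows", "data": {"increments": "0 0 0 0;0 0 0 0"}}

```text
clock: 10.5
position: [0.5019, -0.0124, 0.0256]
ee_rot: [-0.507, 0.498, 0.51, 0.485]
ft_force: [-4.2, -1.2, 4.1]
grip_width: 0.139
```

Call:
{"op": "play_rows", "data": {"increments": "0 0 0 0;0 0 0 0;0 0 0 0;0 0 0 0", "hand": 0.2}}

```text
clock: 10.9
position: [0.5024, -0.0124, 0.0252]
ee_rot: [-0.507, 0.498, 0.51, 0.485]
ft_force: [0.7, 0.5, -0.2]
grip_width: 0.398
```

Call:
{"op": "play_rows", "data": {"increments": "-0.02 0 0 0;-0.03 0 0 0;-0.04 0 0 0;-0.04 0 0 0;-0.04 0.03 0 0;0 0.05 0 0;0 0.03 0 0;0 0 0 0"}}

```text
clock: 11.7
position: [0.393, -0.0146, 0.2025]
ee_rot: [-0.508, 0.498, 0.509, 0.484]
ft_force: [0.1, 0.3, 0.1]
grip_width: 0.399
```

```bash
python3 -c "
from h import *
delta([.549,-.01,.12],111)
t=snap('top','top7.png');c=snap('scene','scene7.png')
cv2.imwrite('pics/c15.png',cv2.resize(t['img'][155:265,330:410],None,fx=5,fy=5,interpolation=2))
cv2.imwrite('pics/c16.png',cv2.resize(c['img'][215:295,265:395],None,fx=6,fy=6,interpolation=2))"
```

```text
p [ 0.393  -0.0146  0.2025] zyaw 91.99 tilt x [-0.0156 -0.0124 -0.9998] d tool mm [  80.  -157.4    0.2]
turn about tool x: -0.3319
F [0.1 0.3 0.1] T [-0.013 -0.044  0.   ] grip 0.399 q [-0.45 -0.18  0.33  2.08  0.07  1.25  1.45] t 11.7
```

View pics/c15.png

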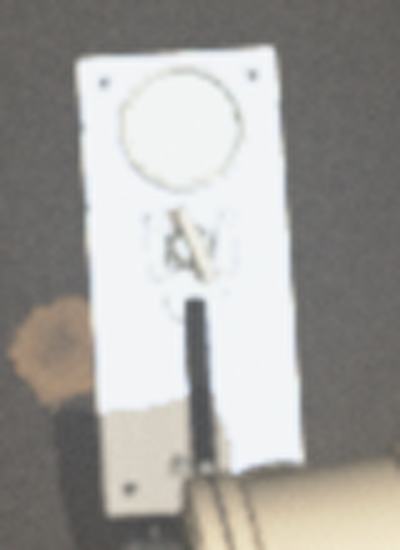

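View pics/c16.png

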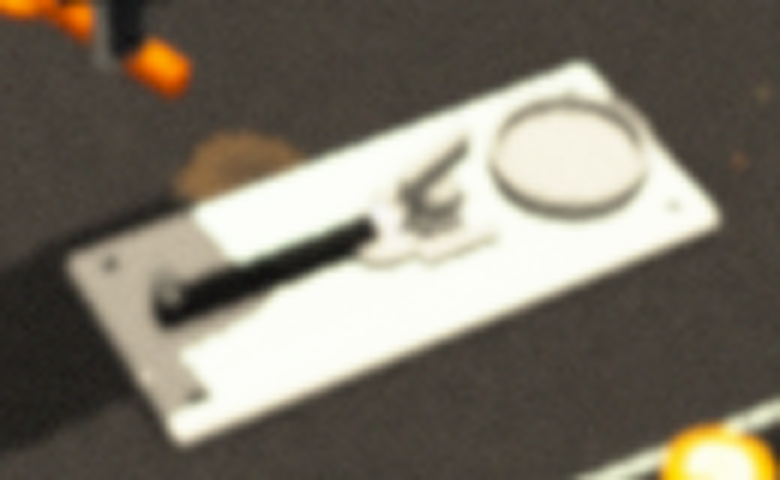

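```bash
python3 -c "
from h import *
t=dict(np.load('pics/top.npz'))
print(ray(t,330+195/5,155+298/5-.4,.032))
g=cv2.cvtColor(t['img'],cv2.COLOR_BGR2GRAY);print(g[208:222,366:372].T)
for x in(-.027,-.031,-.035): print(x,proj(t,[.549+x,-.010+.035*x,.032]))
def st(im,lo,hi): return np.clip((im.astype(float)-lo)*255/(hi-lo),0,255).astype(np.uint8)
cv2.imwrite('pics/c17.png',cv2.resize(st(t['img'][190:225,350:390],225,250),None,fx=14,fy=14,interpolation=2))
for X in((19,25),(19,-25),(-18.5,0),(17,0)):
  x,y=X[0]/1e3,X[1]/1e3; u=proj(t,[.549+x-.035*y,-.010+.035*x+y,.022]); print(X,(u-[350,190]+.5)*14)
"
```

```text
[ 0.51849368 -0.01295142  0.032     ]
[[180 231 243 244 244 243 239 226 222 218 207 203 222 223]
 [179 227 242 244 244 241 213 136 118 117 114 112 118 122]
 [155 203 230 240 242 237 189 107  92  93  96  92  93  92]
 [176 171 186 226 242 236 188 108  94  94  94  93  94  93]
 [218 192 190 215 240 240 209 133 114 113 109 107 106 106]
 [234 230 226 224 240 243 236 215 205 206 197 182 173 174]]
-0.027 [368.28796747 213.0307159 ]
-0.031 [368.37359856 214.38088725]
-0.035 [368.45926001 215.73153734]
(19, 25) [127.78431586 122.2615779 ]
(19, -25) [361.9617338  108.76117752]
(-18.5, 0) [255.97430228 290.9439843 ]
(17, 0) [245.44768197 124.85415618]
```

View pics/c17.png

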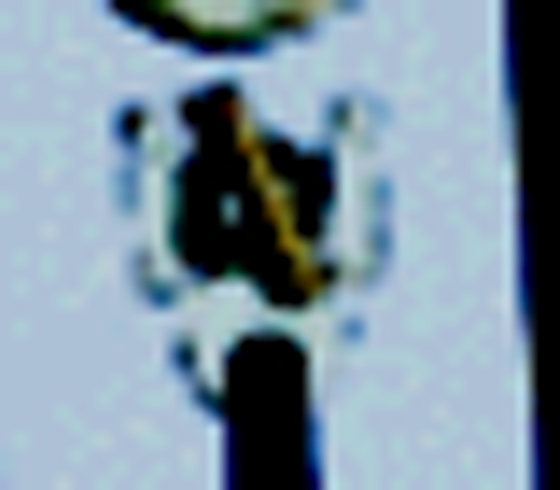

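Call:
{"op": "play_rows", "data": {"increments": "0 0 0 -0.11;0 0 0 -0.11;0 0 0 -0.11;0 0 0 0"}}

```text
clock: 12.2
position: [0.3985, -0.0144, 0.2015]
ee_rot: [-0.583, 0.405, 0.586, 0.39]
ft_force: [-0.8, 0.1, 0.6]
grip_width: 0.4
```

```bash
python3 -c "
from h import *
delta([.5492,-.0098,.12],111)"
```

```text
p [ 0.3985 -0.0144  0.2015] zyaw 111.53 tilt x [-0.0161 -0.0149 -0.9998] d tool mm [  79.  -143.5  -50.4]
turn about tool x: 0.0092
F [-0.8  0.1  0.6] T [ 0.024 -0.028 -0.007] grip 0.4 q [-0.49 -0.17  0.36  2.07  0.08  1.25  1.79] t 12.2
```

Call:
{"op": "play_rows", "data": {"increments": "0.01 -0.036 -0.0126 0;0.015 -0.036 -0.0126 0;0.015 -0.036 -0.0126 0;0.015 -0.034 -0.0126 0;0.01 0 0 0;0 0 0 0.009;0 0 0 0"}}

```text
clock: 12.9
position: [0.558, -0.0103, 0.1279]
ee_rot: [-0.578, 0.415, 0.58, 0.397]
ft_force: [0.7, -0.3, 0.0]
grip_width: 0.4
```

```bash
python3 -c "
from h import *
delta([.5492,-.0098,.053],111)"
```

```text
p [ 0.558  -0.0103  0.1279] zyaw 109.86 tilt x [-0.0168 -0.0187 -0.9997] d tool mm [75.1  6.4  4.4]
turn about tool x: -0.0200
F [ 0.7 -0.3  0. ] T [-0.013 -0.008 -0.016] grip 0.4 q [-0.45  0.3   0.44  1.78 -0.12  1.11  1.95] t 12.9
```

Call:
{"op": "play_rows", "data": {"increments": "0.02 0.006 0.0044 -0.02;0.02 0 0 0;0.01 0 0 0;0 0 0 0;0 0 0 0"}}

```text
clock: 13.4
position: [0.5502, -0.0088, 0.0815]
ee_rot: [0.582, -0.409, -0.582, -0.395]
ft_force: [0.2, -0.8, 1.0]
grip_width: 0.401
```

```bash
python3 -c "
from h import *
delta([.5492,-.0098,.052],111)
c=snap('scene','scene8.png')
cv2.imwrite('pics/c18.png',cv2.resize(c['img'][190:270,290:390],None,fx=7,fy=7,interpolation=2))"
```

```text
p [ 0.5502 -0.0088  0.0815] zyaw 110.74 tilt x [-0.0107 -0.0159 -0.9998] d tool mm [29.5  0.8 -0.3]
turn about tool x: -0.0046
F [ 0.2 -0.8  1. ] T [ 0.043 -0.019  0.003] grip 0.401 q [-0.44  0.34  0.42  1.85 -0.14  1.    1.98] t 13.4
```

View pics/c18.png

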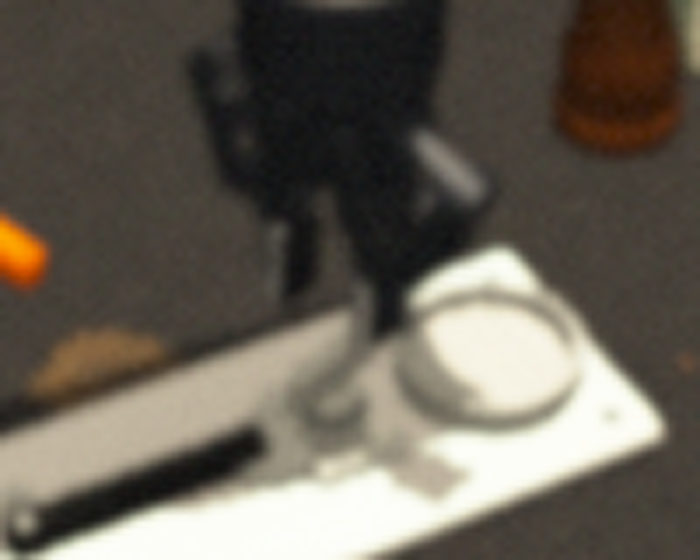

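Call:
{"op": "play_rows", "data": {"increments": "0.015 0.001 0 -0.005;0.012 0 0 0;0 0 0 0;0 0 0 0"}}

```text
clock: 13.85
position: [0.5498, -0.0095, 0.0537]
ee_rot: [0.584, -0.406, -0.582, -0.394]
ft_force: [0.3, 0.0, 0.6]
grip_width: 0.399
```

```bash
python3 -c "
from h import *
delta([.5492,-.0098,.051],111)"
```

```text
p [ 0.5498 -0.0095  0.0537] zyaw 111.04 tilt x [-0.0081 -0.0153 -0.9998] d tool mm [ 2.7  0.7 -0. ]
turn about tool x: 0.0007
F [0.3 0.  0.6] T [ 0.017  0.012 -0.027] grip 0.399 q [-0.42  0.37  0.41  1.87 -0.16  0.94  2.  ] t 13.85
```

Call:
{"op": "play_rows", "data": {"increments": "0.002 0.0007 0 0;0 0 0 0;0 0 0 0;0 0 0 0;0 0 0 0;0 0 0 0", "hand": 1, "squeeze": 30}}

```text
clock: 14.45
position: [0.5491, -0.0101, 0.0516]
ee_rot: [0.584, -0.407, -0.582, -0.394]
ft_force: [0.6, 0.0, -1.6]
grip_width: 0.088
```

```bash
python3 -c "
from h import *
delta([.5492,-.0098,.051],111)"
```

```text
p [ 0.5491 -0.0101  0.0516] zyaw 111.02 tilt x [-0.0082 -0.0156 -0.9998] d tool mm [ 0.6 -0.2  0.3]
turn about tool x: 0.0003
F [ 0.6  0.  -1.6] T [ 0.017 -0.045 -0.026] grip 0.088 q [-0.42  0.38  0.41  1.87 -0.16  0.94  2.  ] t 14.45
```

```bash
cat > r.py <<'E'
from h import *
o,p,R=pose()
print('yaw rad %.4f'%np.arctan2(R[1,2],R[0,2]),'p',p.round(4),'F',np.round(o['ft_force'],1),'T',np.round(o['torque'],3),'grip',round(o['grip_width'],3),'q7 %.2f'%o['joint_pos'][6],'tilt',R[:2,0].round(3),'t',o['clock'])
E
python3 r.py
```

```text
yaw rad 1.9377 p [ 0.5491 -0.0101  0.0516] F [ 0.6  0.  -1.6] T [ 0.017 -0.045 -0.026] grip 0.088 q7 2.00 tilt [-0.008 -0.016] t 14.45
```

Call:
{"op": "play_rows", "data": {"increments": "0 0 0 0.05;0 0 0 0.05", "squeeze": 50}}

```text
clock: 14.65
position: [0.5491, -0.0101, 0.0517]
ee_rot: [0.563, -0.436, -0.561, -0.424]
ft_force: [0.4, 0.2, -3.2]
grip_width: 0.071
```

```bash
python3 r.py
```

```text
yaw rad 1.8354 p [ 0.5491 -0.0101  0.0517] F [ 0.4  0.2 -3.2] T [ 0.054 -0.08   0.041] grip 0.071 q7 1.90 tilt [-0.008 -0.015] t 14.65
```

Call:
{"op": "play_rows", "data": {"increments": "0 0 0 0.05"}}

```text
clock: 14.75
position: [0.5491, -0.0101, 0.0517]
ee_rot: [0.551, -0.45, -0.549, -0.438]
ft_force: [0.4, -0.8, -2.7]
grip_width: 0.076
```

```bash
python3 r.py
```

```text
yaw rad 1.7834 p [ 0.5491 -0.0101  0.0517] F [ 0.4 -0.8 -2.7] T [-0.02   0.003  0.081] grip 0.076 q7 1.86 tilt [-0.008 -0.015] t 14.75
```

Call:
{"op": "play_rows", "data": {"increments": "0 0 0 0.05"}}

```text
clock: 14.85
position: [0.5491, -0.0101, 0.0517]
ee_rot: [0.54, -0.464, -0.537, -0.452]
ft_force: [-0.4, -1.2, -2.1]
grip_width: 0.078
```

```bash
python3 r.py
```

```text
yaw rad 1.7313 p [ 0.5491 -0.0101  0.0517] F [-0.4 -1.2 -2.1] T [ 0.04  -0.071  0.023] grip 0.078 q7 1.81 tilt [-0.008 -0.016] t 14.85
```

Call:
{"op": "play_rows", "data": {"increments": "0 0 0 0.05"}}

```text
clock: 14.95
position: [0.5491, -0.0101, 0.0517]
ee_rot: [0.528, -0.478, -0.525, -0.466]
ft_force: [0.5, -0.1, -2.2]
grip_width: 0.077
```

```bash
python3 r.py
```

```text
yaw rad 1.6791 p [ 0.5491 -0.0101  0.0517] F [ 0.5 -0.1 -2.2] T [ 0.073 -0.044  0.049] grip 0.077 q7 1.76 tilt [-0.008 -0.015] t 14.95
```

Call:
{"op": "play_rows", "data": {"increments": "0 0 0 0.05"}}

```text
clock: 15.05
position: [0.5491, -0.0101, 0.0517]
ee_rot: [0.516, -0.492, -0.512, -0.48]
ft_force: [1.0, -1.4, -2.4]
grip_width: 0.075
```

```bash
python3 r.py
```

```text
yaw rad 1.6271 p [ 0.5491 -0.0101  0.0517] F [ 1.  -1.4 -2.4] T [ 0.042 -0.064  0.072] grip 0.075 q7 1.71 tilt [-0.008 -0.016] t 15.05
```

Call:
{"op": "play_rows", "data": {"increments": "0 0 0 0.05"}}

```text
clock: 15.15
position: [0.5491, -0.0102, 0.0517]
ee_rot: [-0.503, 0.505, 0.499, 0.493]
ft_force: [0.7, -0.7, -2.3]
grip_width: 0.074
```

```bash
python3 r.py
```

```text
yaw rad 1.5750 p [ 0.5491 -0.0102  0.0517] F [ 0.7 -0.7 -2.3] T [ 0.033 -0.036  0.209] grip 0.074 q7 1.66 tilt [-0.008 -0.016] t 15.15
```

Call:
{"op": "play_rows", "data": {"increments": "0 0 0 0.05"}}

```text
clock: 15.25
position: [0.5491, -0.0101, 0.0517]
ee_rot: [-0.49, 0.518, 0.486, 0.506]
ft_force: [0.5, -1.0, -1.2]
grip_width: 0.081
```

```bash
python3 r.py
```

```text
yaw rad 1.5231 p [ 0.5491 -0.0101  0.0517] F [ 0.5 -1.  -1.2] T [ 0.045 -0.051  0.136] grip 0.081 q7 1.62 tilt [-0.008 -0.016] t 15.25
```

Call:
{"op": "play_rows", "data": {"increments": "0 0 0 0.05"}}

```text
clock: 15.35
position: [0.5491, -0.0102, 0.0517]
ee_rot: [-0.477, 0.53, 0.472, 0.518]
ft_force: [-0.0, -0.6, -1.6]
grip_width: 0.08
```

```bash
python3 r.py
```

```text
yaw rad 1.4712 p [ 0.5491 -0.0102  0.0517] F [-0.  -0.6 -1.6] T [-0.047 -0.047  0.216] grip 0.08 q7 1.57 tilt [-0.008 -0.016] t 15.35
```

Call:
{"op": "play_rows", "data": {"increments": "0 0 0 0.03"}}

```text
clock: 15.45
position: [0.5491, -0.0102, 0.0517]
ee_rot: [-0.469, 0.537, 0.464, 0.526]
ft_force: [-0.1, -0.9, -3.1]
grip_width: 0.075
```

```bash
python3 r.py
```

```text
yaw rad 1.4397 p [ 0.5491 -0.0102  0.0517] F [-0.1 -0.9 -3.1] T [-0.044 -0.066  0.291] grip 0.075 q7 1.54 tilt [-0.008 -0.016] t 15.45
```

Call:
{"op": "play_rows", "data": {"increments": "0 0 0 0.03"}}

```text
clock: 15.55
position: [0.5491, -0.0101, 0.0517]
ee_rot: [-0.46, 0.545, 0.455, 0.533]
ft_force: [-0.6, -0.8, -1.7]
grip_width: 0.08
```

```bash
python3 r.py
```

```text
yaw rad 1.4089 p [ 0.5491 -0.0101  0.0517] F [-0.6 -0.8 -1.7] T [-0.021 -0.065  0.419] grip 0.08 q7 1.51 tilt [-0.008 -0.016] t 15.55
```

Call:
{"op": "play_rows", "data": {"increments": "0 0 0 0;0 0 0 0;0 0 0 0"}}

```text
clock: 15.85
position: [0.5491, -0.0102, 0.0517]
ee_rot: [-0.461, 0.544, 0.456, 0.533]
ft_force: [1.1, -0.3, -2.8]
grip_width: 0.073
```

```bash
python3 r.py
```

```text
yaw rad 1.4098 p [ 0.5491 -0.0102  0.0517] F [ 1.1 -0.3 -2.8] T [-0.036 -0.037  0.306] grip 0.073 q7 1.51 tilt [-0.008 -0.016] t 15.85
```

Call:
{"op": "play_rows", "data": {"increments": "0 0 0 0;0 0 0 0"}}

```text
clock: 16.05
position: [0.5491, -0.0102, 0.0517]
ee_rot: [-0.461, 0.544, 0.456, 0.533]
ft_force: [0.6, -1.1, -2.4]
grip_width: 0.071
```

```bash
python3 r.py
```

```text
yaw rad 1.4103 p [ 0.5491 -0.0102  0.0517] F [ 0.6 -1.1 -2.4] T [ 0.024 -0.062  0.316] grip 0.071 q7 1.51 tilt [-0.008 -0.016] t 16.05
```

Call:
{"op": "play_rows", "data": {"increments": "0 0 0 0"}}

```text
clock: 16.15
position: [0.5491, -0.0102, 0.0517]
ee_rot: [-0.461, 0.544, 0.456, 0.533]
ft_force: [0.3, -0.5, -1.6]
grip_width: 0.074
```

```bash
python3 r.py
python3 -c "
from h import *
t=snap('top','top9.png');c=snap('scene','scene9.png')
cv2.imwrite('pics/c19.png',np.hstack([cv2.resize(t['img'][185:265,340:400],None,fx=5,fy=5,interpolation=2),cv2.resize(c['img'][210:290,270:370],None,fx=5,fy=5,interpolation=2)]))"
```

```text
yaw rad 1.4105 p [ 0.5491 -0.0102  0.0517] F [ 0.3 -0.5 -1.6] T [ 0.03  -0.015  0.254] grip 0.074 q7 1.51 tilt [-0.008 -0.016] t 16.15
```

View pics/c19.png

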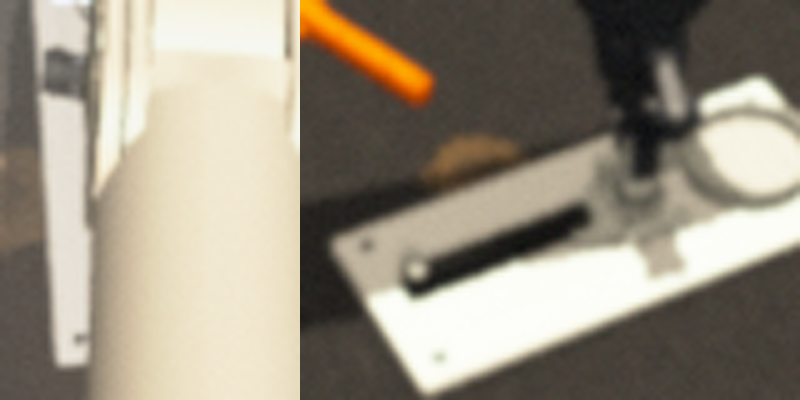

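Call:
{"op": "play_rows", "data": {"increments": "0 0 0 0.05"}}

```text
clock: 16.35
position: [0.5491, -0.0102, 0.0517]
ee_rot: [-0.447, 0.556, 0.442, 0.544]
ft_force: [0.2, -1.1, -2.1]
grip_width: 0.08
```

```bash
python3 r.py
```

```text
yaw rad 1.3604 p [ 0.5491 -0.0102  0.0517] F [ 0.2 -1.1 -2.1] T [ 0.015 -0.052  0.45 ] grip 0.08 q7 1.47 tilt [-0.008 -0.016] t 16.35
```

Call:
{"op": "play_rows", "data": {"increments": "0 0 0 0.05"}}

```text
clock: 16.45
position: [0.5491, -0.0102, 0.0517]
ee_rot: [-0.433, 0.567, 0.428, 0.555]
ft_force: [0.8, -1.7, -1.8]
grip_width: 0.075
```

```bash
python3 r.py
```

```text
yaw rad 1.3088 p [ 0.5491 -0.0102  0.0517] F [ 0.8 -1.7 -1.8] T [-0.028 -0.052  0.383] grip 0.075 q7 1.42 tilt [-0.008 -0.016] t 16.45
```

Call:
{"op": "play_rows", "data": {"increments": "0 0 0 0"}}

```text
clock: 16.55
position: [0.5491, -0.0102, 0.0517]
ee_rot: [-0.433, 0.567, 0.427, 0.555]
ft_force: [0.7, -0.9, -1.3]
grip_width: 0.079
```

```bash
python3 r.py
```

```text
yaw rad 1.3081 p [ 0.5491 -0.0102  0.0517] F [ 0.7 -0.9 -1.3] T [-0.039 -0.022  0.319] grip 0.079 q7 1.42 tilt [-0.008 -0.016] t 16.55
```

Call:
{"op": "play_rows", "data": {"increments": "0 0 0 0;0 0 0 0;0 0 0 0"}}

```text
clock: 16.85
position: [0.5491, -0.0102, 0.0517]
ee_rot: [-0.434, 0.566, 0.428, 0.555]
ft_force: [0.5, -1.3, -1.7]
grip_width: 0.079
```

```bash
python3 r.py
```

```text
yaw rad 1.3113 p [ 0.5491 -0.0102  0.0517] F [ 0.5 -1.3 -1.7] T [-0.015 -0.018  0.278] grip 0.079 q7 1.42 tilt [-0.008 -0.016] t 16.85
```

Call:
{"op": "play_rows", "data": {"increments": "0 0 0 0"}}

```text
clock: 16.95
position: [0.5491, -0.0102, 0.0517]
ee_rot: [-0.434, 0.566, 0.428, 0.555]
ft_force: [1.3, -0.6, -1.9]
grip_width: 0.073
```

```bash
python3 r.py
```

```text
yaw rad 1.3117 p [ 0.5491 -0.0102  0.0517] F [ 1.3 -0.6 -1.9] T [ 0.029 -0.1    0.252] grip 0.073 q7 1.42 tilt [-0.008 -0.016] t 16.95
```

Call:
{"op": "play_rows", "data": {"increments": "0 0 0 0"}}

```text
clock: 17.05
position: [0.5491, -0.0102, 0.0517]
ee_rot: [-0.434, 0.566, 0.428, 0.555]
ft_force: [0.4, -0.9, -2.1]
grip_width: 0.077
```

```bash
python3 r.py
```

```text
yaw rad 1.3119 p [ 0.5491 -0.0102  0.0517] F [ 0.4 -0.9 -2.1] T [ 0.024 -0.058  0.274] grip 0.077 q7 1.42 tilt [-0.008 -0.016] t 17.05
```

Call:
{"op": "play_rows", "data": {"increments": "0 0 0 0.05"}}

```text
clock: 17.15
position: [0.5491, -0.0102, 0.0517]
ee_rot: [-0.42, 0.577, 0.414, 0.565]
ft_force: [-0.5, -1.4, -2.8]
grip_width: 0.079
```

```bash
python3 r.py
```

```text
yaw rad 1.2621 p [ 0.5491 -0.0102  0.0517] F [-0.5 -1.4 -2.8] T [-0.005 -0.087  0.513] grip 0.079 q7 1.38 tilt [-0.008 -0.016] t 17.15
```

Call:
{"op": "play_rows", "data": {"increments": "0 0 0 0.05"}}

```text
clock: 17.25
position: [0.5491, -0.0102, 0.0517]
ee_rot: [-0.405, 0.587, 0.399, 0.576]
ft_force: [0.8, -0.7, -2.1]
grip_width: 0.081
```

```bash
python3 r.py
```

```text
yaw rad 1.2107 p [ 0.5491 -0.0102  0.0517] F [ 0.8 -0.7 -2.1] T [-0.023 -0.039  0.551] grip 0.081 q7 1.33 tilt [-0.008 -0.016] t 17.25
```

Call:
{"op": "play_rows", "data": {"increments": "0 0 0 0;0 0 0 0;0 0 0 0;0 0 0 0"}}

```text
clock: 17.65
position: [0.5491, -0.0102, 0.0517]
ee_rot: [-0.406, 0.586, 0.4, 0.575]
ft_force: [0.6, 0.5, -1.6]
grip_width: 0.076
```

```bash
python3 r.py
```

```text
yaw rad 1.2136 p [ 0.5491 -0.0102  0.0517] F [ 0.6  0.5 -1.6] T [ 0.02  -0.028  0.334] grip 0.076 q7 1.33 tilt [-0.008 -0.016] t 17.65
```

Call:
{"op": "play_rows", "data": {"increments": "0 0 0 0"}}

```text
clock: 17.75
position: [0.5491, -0.0102, 0.0517]
ee_rot: [-0.406, 0.586, 0.4, 0.575]
ft_force: [0.2, -0.1, -2.7]
grip_width: 0.075
```

```bash
python3 r.py
```

```text
yaw rad 1.2140 p [ 0.5491 -0.0102  0.0517] F [ 0.2 -0.1 -2.7] T [ 0.022 -0.042  0.329] grip 0.075 q7 1.33 tilt [-0.008 -0.016] t 17.75
```

Call:
{"op": "play_rows", "data": {"increments": "0 0 0 0"}}

```text
clock: 17.85
position: [0.5491, -0.0102, 0.0517]
ee_rot: [-0.406, 0.586, 0.4, 0.575]
ft_force: [0.2, 0.3, -1.9]
grip_width: 0.077
```

```bash
python3 r.py
```

```text
yaw rad 1.2143 p [ 0.5491 -0.0102  0.0517] F [ 0.2  0.3 -1.9] T [-0.004  0.008  0.293] grip 0.077 q7 1.33 tilt [-0.008 -0.016] t 17.85
```

Call:
{"op": "play_rows", "data": {"increments": "0 0 0 0"}}

```text
clock: 17.95
position: [0.5491, -0.0102, 0.0517]
ee_rot: [-0.406, 0.586, 0.4, 0.575]
ft_force: [0.9, -0.4, -2.5]
grip_width: 0.077
```

```bash
python3 r.py
```

```text
yaw rad 1.2143 p [ 0.5491 -0.0102  0.0517] F [ 0.9 -0.4 -2.5] T [-0.004 -0.057  0.324] grip 0.077 q7 1.33 tilt [-0.008 -0.016] t 17.95
```

Call:
{"op": "play_rows", "data": {"increments": "0 0 0 0.05"}}

```text
clock: 18.05
position: [0.5491, -0.0102, 0.0517]
ee_rot: [-0.392, 0.596, 0.386, 0.585]
ft_force: [0.5, -1.5, -2.9]
grip_width: 0.074
```

```bash
python3 r.py
```

```text
yaw rad 1.1644 p [ 0.5491 -0.0102  0.0517] F [ 0.5 -1.5 -2.9] T [-0.051 -0.079  0.521] grip 0.074 q7 1.29 tilt [-0.008 -0.016] t 18.05
```

Call:
{"op": "play_rows", "data": {"increments": "0 0 0 0.05"}}

```text
clock: 18.15
position: [0.5491, -0.0102, 0.0517]
ee_rot: [-0.377, 0.606, 0.37, 0.595]
ft_force: [-0.5, -0.7, -3.0]
grip_width: 0.078
```

```bash
python3 r.py
```

```text
yaw rad 1.1130 p [ 0.5491 -0.0102  0.0517] F [-0.5 -0.7 -3. ] T [ 0.017 -0.023  0.563] grip 0.078 q7 1.24 tilt [-0.008 -0.016] t 18.15
```

Call:
{"op": "play_rows", "data": {"increments": "0 0 0 0;0 0 0 0;0 0 0 0;0 0 0 0"}}

```text
clock: 18.55
position: [0.5491, -0.0102, 0.0517]
ee_rot: [-0.378, 0.605, 0.371, 0.594]
ft_force: [-0.0, -1.5, -1.9]
grip_width: 0.08
```

```bash
python3 r.py
```

```text
yaw rad 1.1159 p [ 0.5491 -0.0102  0.0517] F [-0.  -1.5 -1.9] T [ 0.041 -0.051  0.44 ] grip 0.08 q7 1.24 tilt [-0.008 -0.016] t 18.55
```

Call:
{"op": "play_rows", "data": {"increments": "0 0 0 0"}}

```text
clock: 18.65
position: [0.5491, -0.0102, 0.0517]
ee_rot: [-0.378, 0.605, 0.371, 0.594]
ft_force: [0.9, -1.0, -3.0]
grip_width: 0.08
```

```bash
python3 r.py
```

```text
yaw rad 1.1163 p [ 0.5491 -0.0102  0.0517] F [ 0.9 -1.  -3. ] T [ 0.058 -0.083  0.322] grip 0.08 q7 1.24 tilt [-0.008 -0.016] t 18.65
```

Call:
{"op": "play_rows", "data": {"increments": "0 0 0 0"}}

```text
clock: 18.75
position: [0.5491, -0.0102, 0.0517]
ee_rot: [-0.378, 0.605, 0.371, 0.594]
ft_force: [0.1, -0.8, -2.6]
grip_width: 0.078
```

```bash
python3 r.py
```

```text
yaw rad 1.1165 p [ 0.5491 -0.0102  0.0517] F [ 0.1 -0.8 -2.6] T [ 0.028 -0.059  0.396] grip 0.078 q7 1.24 tilt [-0.008 -0.016] t 18.75
```

Call:
{"op": "play_rows", "data": {"increments": "0 0 0 0"}}

```text
clock: 18.85
position: [0.5491, -0.0103, 0.0517]
ee_rot: [-0.378, 0.605, 0.371, 0.594]
ft_force: [0.8, -1.5, -2.3]
grip_width: 0.08
```

```bash
python3 r.py
```

```text
yaw rad 1.1165 p [ 0.5491 -0.0103  0.0517] F [ 0.8 -1.5 -2.3] T [ 0.08  -0.038  0.349] grip 0.08 q7 1.24 tilt [-0.008 -0.016] t 18.85
```

Call:
{"op": "play_rows", "data": {"increments": "0 0 0 0.035;0 0 0 0.03"}}

```text
clock: 19.05
position: [0.5491, -0.0103, 0.0517]
ee_rot: [-0.358, 0.617, 0.351, 0.606]
ft_force: [0.7, -1.1, -3.1]
grip_width: 0.075
```

```bash
python3 r.py
```

```text
yaw rad 1.0504 p [ 0.5491 -0.0103  0.0517] F [ 0.7 -1.1 -3.1] T [-0.107 -0.014  0.582] grip 0.075 q7 1.18 tilt [-0.008 -0.016] t 19.05
```

Call:
{"op": "play_rows", "data": {"increments": "0 0 0 0;0 0 0 0;0 0 0 0;0 0 0 0"}}

```text
clock: 19.45
position: [0.5491, -0.0102, 0.0517]
ee_rot: [-0.358, 0.617, 0.351, 0.606]
ft_force: [-0.3, -0.6, -2.1]
grip_width: 0.077
```

```bash
python3 r.py
```

```text
yaw rad 1.0514 p [ 0.5491 -0.0102  0.0517] F [-0.3 -0.6 -2.1] T [-0.012 -0.051  0.548] grip 0.077 q7 1.18 tilt [-0.008 -0.017] t 19.45
```

Call:
{"op": "play_rows", "data": {"increments": "0 0 0 0"}}

```text
clock: 19.55
position: [0.5491, -0.0102, 0.0517]
ee_rot: [-0.358, 0.617, 0.351, 0.606]
ft_force: [-0.0, -1.2, -2.2]
grip_width: 0.077
```

```bash
python3 r.py
```

```text
yaw rad 1.0515 p [ 0.5491 -0.0102  0.0517] F [-0.  -1.2 -2.2] T [-0.01  -0.065  0.474] grip 0.077 q7 1.18 tilt [-0.008 -0.017] t 19.55
```

Call:
{"op": "play_rows", "data": {"increments": "0 0 0 0"}}

```text
clock: 19.65
position: [0.5491, -0.0102, 0.0517]
ee_rot: [-0.359, 0.617, 0.351, 0.606]
ft_force: [0.2, -1.2, -2.3]
grip_width: 0.078
```

```bash
python3 r.py
```

```text
yaw rad 1.0516 p [ 0.5491 -0.0102  0.0517] F [ 0.2 -1.2 -2.3] T [-0.03  -0.064  0.475] grip 0.078 q7 1.18 tilt [-0.008 -0.016] t 19.65
```

Call:
{"op": "play_rows", "data": {"increments": "0 0 0 0"}}

```text
clock: 19.75
position: [0.5491, -0.0102, 0.0517]
ee_rot: [-0.359, 0.617, 0.351, 0.606]
ft_force: [0.7, -0.9, -2.5]
grip_width: 0.071
```

```bash
python3 r.py
```

```text
yaw rad 1.0516 p [ 0.5491 -0.0102  0.0517] F [ 0.7 -0.9 -2.5] T [ 0.035 -0.065  0.447] grip 0.071 q7 1.18 tilt [-0.008 -0.016] t 19.75
```

Relaxed torque is 0.45 to 0.47, which puts it about 0.32 rad past the bite. I stop there and let go.

Call:
{"op": "play_rows", "data": {"increments": "0 0 0 0;0 0 0 0;0 0 0 0;0 0 0 0", "hand": 0.2, "squeeze": 20}}

```text
clock: 20.15
position: [0.5497, -0.0099, 0.0523]
ee_rot: [-0.358, 0.617, 0.351, 0.607]
ft_force: [-0.6, 0.4, -0.2]
grip_width: 0.398
```

Call:
{"op": "play_rows", "data": {"increments": "-0.015 0 0 0;-0.03 0 0 0;-0.04 0 0 0;-0.04 0 0 0;-0.04 0 0 0;0 0.04 0.03 0;0 0.04 0.04 0;0 0.04 0.04 0;0 0.04 0.04 0;0 0.03 0.04 0;0 0 0 0;0 0 0 0"}}

```text
clock: 21.35
position: [0.4844, 0.2424, 0.2347]
ee_rot: [-0.355, 0.614, 0.347, 0.613]
ft_force: [0.4, -1.1, -0.2]
grip_width: 0.4
```

```bash
python3 r.py; python3 -c "
from h import *
t=snap('top','top10.png');c=snap('scene','scene10.png')
cv2.imwrite('pics/c20.png',cv2.resize(t['img'][155:265,330:410],None,fx=5,fy=5,interpolation=2))
cv2.imwrite('pics/c21.png',cv2.resize(c['img'][215:295,265:395],None,fx=6,fy=6,interpolation=2))"
```

```text
yaw rad 1.0394 p [0.4844 0.2424 0.2347] F [ 0.4 -1.1 -0.2] T [-0.003 -0.02  -0.034] grip 0.4 q7 0.54 tilt [ 0.005 -0.01 ] t 21.35
```

View pics/c20.png

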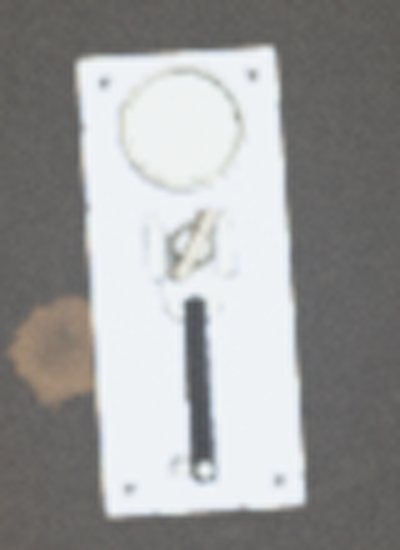

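View pics/c21.png

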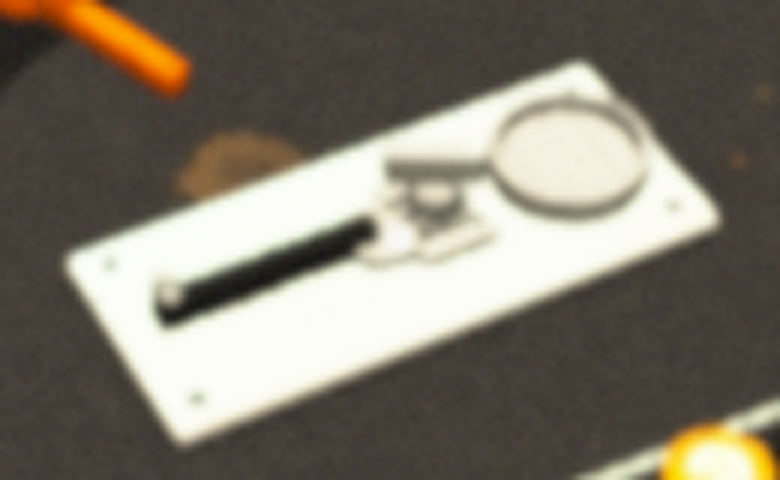

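View pics/scene10.png

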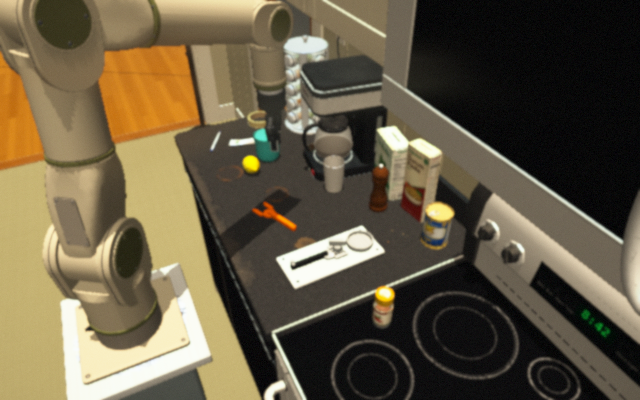

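The pictures show the spanner still seated on the nut with the handle against the pin's -y side (crop (200,470)). The tab is turned to about -30°. The tumbler (333,173), lemon (250,165) and jar (384,306) have not moved, and the arm is clear.

```bash
python3 -c "
from workcell import workorder
print(workorder.hand_in())"
```

```text
the job is handed in; nothing more can be done
None
```

I locked the depth setting and handed the job in at about 21 s of the 67 s allowed; no verdict was reported.

**Spanner:** It is on the lower nut, slid in flat until the jaw floor stopped on the nut's corner at about 5 N. The arm's reading put the jaw 3.8 mm further forward than I expected. The pictures after release showed the handle front where it should be, to about 1 mm, so I took it as fully home. The handle lies on the stop pin's -y side.

**Wing nut:** I turned it clockwise by 0.89 rad in all.
- **Before the bite:** the torque was first low (about 0.05 N m), then about 0.14–0.2 N m over roughly 0.1 rad. I took that stretch to be the lower nut being carried through its play in the spanner. I did not measure its angle afterwards.
- **After the bite:** I went about 0.32 rad (18 degrees) further. The torque was 0.58 N m while turning and about 0.46 N m after a pause.

**How sure I am:** The torque readings were noisy (about ±0.05 N m). The turning torque, the paused torque and the turned angle put the turn past the bite between 0.27 and 0.36 rad. All of these are below the 0.5 rad that crushes the washer; the upper end just passes 20 degrees (0.35 rad).

**Last checks:** After release, the spanner had stayed on the nut and the gripper was clear of everything. By eye, the tumbler, lemon, spice jar and orange look-alike had not moved.

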